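# Comb the dental chew sticks into rows and lock them with the keeper bars

### The arm

A 6-joint arm with a two-finger parallel gripper is mounted at the origin on a cart in front of the work surface, level with it; the furniture and walls round the work are solid. World frame = base frame: x ahead of the robot, y to its left, z up, the work surface at z = 0. Lengths are in m, angles in degrees, forces in N, time in s.
With the tool pointing down it reaches from about 0.35 to 0.875 m from the base axis. Payload 4.2 kg.
Tool frame: the origin (TCP) lies on the centre line of the jaws, within the pads' length; the fingertips stand 19 mm ahead of it and the grasp point (between the pads) is the TCP; z points along the fingers, y is the line along which they close (so a half turn about z gives the same grasp; the last joint's range is limited). The gripper opens to 87 mm and grips with 3 to 60 N. Pads are 19 mm wide; open, the fingers measure 117 mm over their backs; the gripper's body (75 mm by 190 mm) begins 51 mm behind the grasp point.
Start: joints at [-51.36, 22.042, 0.453, 0, -68.411, -14.817], TCP at [0.252, -0.572, 0.242] pointing down, gripper open.
Joint ranges: [-179.83, 179.83], [-69.29, 118.12], [-61.27, 80.66], [-181.25, 117.63], [-171.15, -9.14], [-177.46, 177.46]. Speed limits (degrees/s): [159.86, 159.86, 180, 180, 180, 180].

### API

Orientations are given as a 3x3 rotation matrix whose columns are the frame's x, y, z axes.
In Python, from station import sense, capture, finish_job, search_frame, masks_of gives the robot as it stands.
- The arm moves only by the tool drive_tool, never from a script. Its argument "rows" is a list of rows, each a list of 7 numbers: the opening in per cent of the stroke, from 0 (shut) to 100 (fully open), then the shift along the world's x, y, z in mm, then the turn, a rotation vector about the world's x, y, z in rad. In form: [[fingers, dx, dy, dz, wx, wy, wz], ...]. A call has 1 to 5 rows; each row shifts and turns the commanded pose from where the row before left it; what a row does not reach is not made up. A row lasts 1/12 s, in which the tool goes at most 41.7 mm and 7.16 degrees, less where a joint would pass 70% of its speed; a pose out of reach is approached as far as the arm can. A call is refused whole if a number of a shift passes 41.7 or a number of a turn 0.125, either way. A call with a gripper value outside its range is refused whole. The fingers move at their own pace and stop on an object; the grip force is fixed at half the most. Time passes only in rows, so rows that do not move let the fingers close. It gives the time, the measured TCP pose, the force, the opening and the grip force at its end, in the units of the state.
- sense(): the state, without advancing time (a new reading comes with each control period).
- capture(name): name is "scene" or "top" or "wrist"; returns a dict with "frame" (420x560x3 uint8, red, green, blue), "z_map" (420x560 float32, m along the optical axis (not along the pixel's ray), 0 where there is no reading), "fx", "fy", "cx", "cy" (pixels), "distortion" ([k1, k2, p1, p2, k3] as OpenCV has them; the pictures are not rectified), "R" (3x3) and "t" (3): a world point X has camera coordinates R X + t; the wrist camera has in their place "T_tool_cam" (4x4, takes a point from camera to tool coordinates, whose origin is the TCP and whose axes are the flange's). Camera axes: x right, y down, z forward; pixel columns grow to the right and rows downward; lengths in m; the calibration is good to about 2 mm. A picture is of the moment at which its call begins: read the wrist's pose just before it.
- finish_job(): hands the job in; it is judged then, once.
Trained networks look in a picture, given as the dict that the camera call returned (one of the last four; its "shot" number tells which), for a name from the list of things; names that differ only in an ending like _2 or _b are one class to them, and where a whole thing is asked for, a point or a joint stands for the part that bears it (a point fixed in the world has none). Each returns a list of dicts, best first, with "p" (0 to 1); they miss things now and then, are a little off and sometimes report something else, mostly with a low value. They report only what shows in the picture. A call takes as long as a camera call. They do not tell look-alikes from the thing itself.
- search_frame(label, picture): "xy" ([column, row] in pixels, amid what is visible of it).
- masks_of(label, picture): "region" (420x560 bool, what is visible of it) and "xy" ([column, row] in pixels, amid what is visible of it).
The state is a dict: "time_s": time; "joints": joint angles; "joint_velocities": joint speeds; "effort": joint torques, N m; "tcp_pos": TCP position; "ee_rot": TCP orientation; "wrist_force": force on the tool from outside, world axes, zero at the start; "moment": the same for the moment, N m; "gripper_width": opening from 0.0 (shut) to 1.0 (fully open); "gripper_force": force on a finger pad.
Only numpy, scipy, OpenCV 4.12 (cv2) and the standard library are available. Lean on these libraries where they do the work, as an engineer would, in place of code of your own. Each camera call takes 0.05 s, during which the arm holds its last target. There are 200 camera calls.

### The job

Take the green rake and comb the scattered chew sticks in both bays of the grey tray up against the tray's back wall, so that in each bay they lie flat and parallel to the wall behind the notches; they are food, so never touch them with the gripper itself. Then stand the rake upright back in its black rest and seat one orange keeper bar in each bay's notches, fully down, flat and square. Leave the tape, the balm pot, the blue carton and the syringe where they are.

Things in the scene. Friction and masses are not known exactly. Their poses are not given: they have to be found in the camera images.
- tray: fixed grey tray (place, yaw vary). Origin under its centre; x to its back wall, away from the robot, y left. Floor top z = 5 mm, x = -100 to 100 mm; back wall's inner face x = 100, 8 mm thick; front (-x) open, no lip. Two bays 96 mm wide centred at y = 60 (left) and -60 mm; side walls 14 mm, middle rib 24 mm thick, tops z = 36 mm. Row room behind the notches, x = 51 to 100 mm: three sticks take 45
- left_seat (a point): place of a seated keeper's origin in the left bay: tray x = 33, y = 60, z = 7 mm; axes as the tray's. Its pocket is a pair of facing notches in the bay's walls, x = 15 to 51 mm, cut 10 mm into each wall (116 mm across) down to white ledges at z = 24 mm. Seated, the flange rests on the ledges, the body hangs 2 mm clear of the floor; play 2 mm each way
- right_seat (a point): the same for the right bay: tray x = 33, y = -60, z = 7 mm
- rest: black tool rest, a shallow open tray fixed on the side bench left of the robot: 72 (x) x 132 (y) mm, floor 4 mm thick, rim 6 mm thick with its top at z = 12 mm, inside 60 x 120 mm; origin at the centre of its underside; its place and yaw vary
- rake: green comb rake standing on its fins in the rest; origin at the centre of its foot, z up. Seven fins 24 (x) x 6 (y) x 30 mm high, 13 mm apart (84 mm wide in all), bar 24 x 88 mm at z 28 to 40, upright wooden handle 18 (x) x 36 (y) mm at z 40 to 98, cap 18 x 44 mm to z 106. Push it along x; the fins' faces are 12 mm ahead of its middle. 0.15 kg
- keeper_a: orange T-shaped keeper bar, upright on the side bench (z = 0): body 32 (x) x 90 (y) x 17 mm high, flange 32 x 112 mm at z 17 to 27, black grip 18 (x) x 36 (y) mm at z 27 to 55, its cap 18 x 42 mm to z 60. Origin at the centre of its underside, z up. About 0.12 kg. Either bar fits either bay, either way round
- keeper_b: orange T-shaped keeper bar, upright on the side bench (z = 0): body 32 (x) x 90 (y) x 17 mm high, flange 32 x 112 mm at z 17 to 27, black grip 18 (x) x 36 (y) mm at z 27 to 55, its cap 18 x 42 mm to z 60. Origin at the centre of its underside, z up. About 0.12 kg. Either bar fits either bay, either way round
- stick_0: terracotta-coloured hexagonal dental chew stick, 80 mm long, 15 mm across flats, about 25 g, lying on the tray floor; origin at its middle on its axis (7.5 mm over the floor it lies on), y along its length; it may have rolled about y. Four to six of the six are present (absent: None): left bay
- stick_1: terracotta-coloured hexagonal dental chew stick, 80 mm long, 15 mm across flats, about 25 g, lying on the tray floor; origin at its middle on its axis (7.5 mm over the floor it lies on), y along its length; it may have rolled about y. Four to six of the six are present (absent: None): left bay
- stick_2: terracotta-coloured hexagonal dental chew stick, 80 mm long, 15 mm across flats, about 25 g, lying on the tray floor; origin at its middle on its axis (7.5 mm over the floor it lies on), y along its length; it may have rolled about y. Four to six of the six are present (absent: None): left bay
- stick_3: terracotta-coloured hexagonal dental chew stick, 80 mm long, 15 mm across flats, about 25 g, lying on the tray floor; origin at its middle on its axis (7.5 mm over the floor it lies on), y along its length; it may have rolled about y. Four to six of the six are present (absent: None): right bay
- stick_4: terracotta-coloured hexagonal dental chew stick, 80 mm long, 15 mm across flats, about 25 g, lying on the tray floor; origin at its middle on its axis (7.5 mm over the floor it lies on), y along its length; it may have rolled about y. Four to six of the six are present (absent: None): right bay
- stick_5: terracotta-coloured hexagonal dental chew stick, 80 mm long, 15 mm across flats, about 25 g, lying on the tray floor; origin at its middle on its axis (7.5 mm over the floor it lies on), y along its length; it may have rolled about y. Four to six of the six are present (absent: None): right bay
- tape_clear: bystander: small dark roll of tape, 59 mm across, 19 mm high, on the worktable behind the tray; origin under its centre
- balm_pot: bystander: round cream balm pot, 90 mm across, 32 mm high, on the worktable in front of the tray; origin under its centre
- blue_carton: bystander: upright dark blue carton, 40 x 52 x 88 mm, on the worktable right of the tray; origin under its centre
- syringe: bystander: clear oral syringe lying on the worktable to the right of the tray, 26 x 130 x 17 mm; origin under its middle, y along it
There are look-alikes about, which are no part of the job. What is shaped like the stick_0 but yellow is not meant.

How it is judged:
By the outcome, as a careful person would: the job done as asked, in the order asked, and still so for the second after the job is handed in, with the robot touching nothing.
Of stick_0, stick_1, stick_2, stick_3, stick_4, stick_5 only 4 to 6 are there at a start; the rules pass over those that are not, and their reading is None.
At some moment in a run one of keeper_a, keeper_b may be knocked a few centimetres aside while the robot is not near it.
Once in a run the grip may slacken for a moment while it holds something.
It also fails if it takes over 208 s, if anything falls off the work surface, if the arm or the gripper's body presses on something with over 40 N, if the wrist force passes 120 N, or if a joint passes its speed limit or range.

## Working session

There is one attempt and no reset: what is moved stays moved. The work goes in short steps, Python scripts to look and compute and a tool call to move; the robot and the scene stay as the last step left them, time stands still between calls to the robot, and variables do not carry over. Pictures are saved under pics/ and viewed, at most 14 in all, crops included, and the job is handed in when it is done.

Besides the shell and the picture viewer there is one more tool, called as name(argument=value, ...) on one line, values as JSON. drive_tool: Moves the arm, as the interface text tells. Its arguments: {"type":"object","properties":{"rows":{"type":"array"}},"required":["rows"]}

```bash
ls; mkdir -p pics; cat > h.py <<'E'
import numpy as np, cv2
from station import *
def save(p,name,crop=None,scale=1):
    im=p["frame"][:,:,::-1]
    if crop: x0,y0,x1,y1=crop; im=im[y0:y1,x0:x1]
    if scale!=1: im=cv2.resize(im,None,fx=scale,fy=scale,interpolation=cv2.INTER_CUBIC)
    cv2.imwrite("pics/"+name,im)
def KD(p): return np.array([[p["fx"],0,p["cx"]],[0,p["fy"],p["cy"]],[0,0,1.]]),np.array(p["distortion"],float)
def pose(p,s=None):
    # cam->world R,t
    if "R" in p: R=np.array(p["R"]);t=np.array(p["t"]); return R.T,-R.T@t
    s=s or sense(); T=np.array(p["T_tool_cam"]); Rt=np.array(s["ee_rot"])
    return Rt@T[:3,:3], Rt@T[:3,3]+np.array(s["tcp_pos"])
def rays(p,px):
    K,D=KD(p); u=cv2.undistortPoints(np.array(px,float).reshape(-1,1,2),K,D).reshape(-1,2)
    return np.c_[u,np.ones(len(u))]
def atz(p,px,z,s=None):
    R,c=pose(p,s); d=rays(p,px)@R.T; return c+d*((z-c[2])/d[:,2])[:,None]
def cloud(p,mask=None,s=None):
    Z=p["z_map"]; m=Z>0
    if mask is not None: m&=mask
    v,u=np.nonzero(m); R,c=pose(p,s)
    return (rays(p,np.c_[u,v])*Z[v,u][:,None])@R.T+c
def proj(p,X,s=None):
    R,c=pose(p,s); K,D=KD(p); Rc=R.T
    return cv2.projectPoints(np.array(X,float).reshape(-1,3),cv2.Rodrigues(Rc)[0],-Rc@c,K,D)[0].reshape(-1,2)
E
python3 - <<'E'
from h import *
for n in("top","scene"):
    p=capture(n); save(p,n+"0.png"); print(n,p["fx"],pose(p)[1])
    for l in ["tray","rest","rake","keeper_a","stick_0","blue_carton","balm_pot","tape_clear","syringe"]:
        for r in masks_of(l,p)[:7]:
            if r["p"]<.3: continue
            c=cloud(p,r["region"]); 
            print(l,round(r["p"],2),np.round(r["xy"]),r["region"].sum(),np.round(np.median(c,0)*1000) if len(c) else None, np.round(np.percentile(c[:,2],97)*1000) if len(c) else None)
E
```

```text
pics
top 432.7478967053602 [ 0.32261512 -0.06959698  1.39707036]
tray 0.62 [355. 206.] 4135 [ 562. -282.    8.] 40.0
rest 0.84 [184. 246.] 716 [433. 261.   7.] 17.0
rake 0.83 [185. 251.] 265 [413. 254.  48.] 114.0
rake 0.55 [185. 246.] 707 [433. 259.   7.] 17.0
keeper_a 0.78 [141. 227.] 346 [485. 397.  30.] 63.0
keeper_a 0.63 [182. 205.] 373 [560. 259.  29.] 64.0
stick_0 0.61 [371. 196.] 72 [ 600. -346.   21.] 27.0
stick_0 0.56 [335. 208.] 146 [ 558. -225.   19.] 26.0
stick_0 0.54 [376. 226.] 106 [ 504. -341.   20.] 26.0
stick_0 0.49 [334. 190.] 95 [ 607. -221.   21.] 26.0
blue_carton 0.57 [431. 226.] 368 [ 496. -510.   86.] 93.0
balm_pot 0.64 [353. 277.] 648 [ 342. -273.   33.] 38.0
tape_clear 0.66 [331. 152.] 190 [ 739. -207.   19.] 24.0
syringe 0.61 [417. 270.] 159 [ 366. -477.   14.] 20.0
scene 504.4702260136137 [ 1.7349367  -0.09847732  1.21228197]
tray 0.82 [214. 226.] 2736 [ 572. -282.   12.] 40.0
rest 0.79 [374. 194.] 332 [434. 265.   8.] 17.0
rake 0.71 [371. 180.] 414 [420. 264.  46.] 111.0
keeper_a 0.9 [376. 219.] 427 [569. 263.  28.] 61.0
keeper_a 0.84 [415. 200.] 413 [493. 405.  27.] 62.0
keeper_a 0.7 [192. 234.] 107 [ 604. -346.   18.] 25.0
stick_0 0.61 [194. 233.] 125 [ 604. -346.   18.] 25.0
stick_0 0.47 [196. 222.] 106 [ 555. -343.   18.] 24.0
stick_0 0.41 [161. 259.] 39 [ 698. -448.   13.] 18.0
blue_carton 0.61 [144. 208.] 491 [ 509. -515.   59.] 93.0
blue_carton 0.48 [228. 236.] 95 [ 610. -228.   18.] 25.0
balm_pot 0.77 [219. 182.] 387 [ 357. -272.   32.] 38.0
balm_pot 0.54 [375. 215.] 450 [568. 262.  28.] 61.0
tape_clear 0.79 [235. 268.] 259 [ 741. -208.   15.] 22.0
```

```bash
python3 - <<'E'
from h import *
p=capture("top"); a=cv2.resize(p["frame"][130:300,90:450,::-1],None,fx=2.2,fy=2.2,interpolation=cv2.INTER_CUBIC)
cv2.imwrite("pics/topc.png",a)
s=sense(); print(s)
w=capture("wrist"); print(w["T_tool_cam"],w["fx"],w["cx"],w["cy"])
E
```

```text
{'time_s': 1.05, 'joints': array([-5.13608200e+01,  2.20412895e+01,  4.51851646e-01,  8.53736527e-05,
       -6.84104685e+01, -1.48159433e+01]), 'joint_velocities': array([-0.03159814, -0.03726908,  0.07260712, -0.00662295, -0.02377175,
       -0.09014098]), 'effort': array([-1.44307942e-04, -3.90479100e+01,  1.87629122e+01,  4.22450826e+00,
        1.55642390e-02, -4.15638374e-05]), 'tcp_pos': array([ 0.25245275, -0.57171959,  0.24154911]), 'ee_rot': array([[-9.14795710e-01, -4.03916834e-01, -6.20292790e-08],
       [-4.03916834e-01,  9.14795710e-01, -2.14131088e-06],
       [ 9.21655627e-07, -1.93380733e-06, -1.00000000e+00]]), 'wrist_force': array([ 0.04974935, -1.32923034, -0.7430022 ]), 'moment': array([0.07783255, 0.00111038, 0.01723405]), 'gripper_force': 0.0, 'gripper_width': 1.0024798212954735}
[[ 2.03235178e-04 -9.61515157e-01 -2.74751816e-01  7.54826095e-02]
 [ 9.99999970e-01  1.58234404e-04  1.85951071e-04  4.88998477e-04]
 [-1.35319584e-04 -2.74751846e-01  9.61515161e-01 -1.44444716e-01]
 [ 0.00000000e+00  0.00000000e+00  0.00000000e+00  1.00000000e+00]] 341.541784277921 275.95355145324913 205.6863288565344
```

View pics/topc.png

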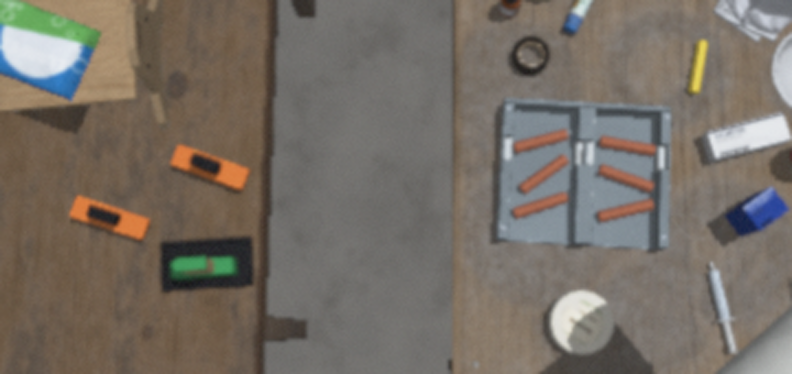

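Six sticks are present, three per bay. The top-crop pixels are left (541,141), (543,174), (540,205) and right (628,146), (627,179), (625,210). The yellow stick at (698,67) is a look-alike, and the white box at (748,137) is not the carton. The rake is at (203,266) in the rest, and the keepers are at (209,166) and (109,217). Next I'll look at the tray from near.

drive_tool(rows=[[100, 32, 27, -4, 0, 0, 0.115], [100, 32, 27, -4, 0, 0, 0.115], [100, 32, 27, -4, 0, 0, 0.115], [100, 32, 27, -4, 0, 0, 0.115], [100, 32, 27, -4, 0, 0, 0.115]])

```text
time_s: 1.52
tcp_pos: [0.4121, -0.4367, 0.2218]
ee_rot: [[-0.544, -0.839, 0.0], [-0.839, 0.544, -0.0], [0.0, -0.0, -1.0]]
wrist_force: [0.1, -0.5, -0.4]
gripper_width: 1.0
gripper_force: 0.0
```

drive_tool(rows=[[100, 32, 27, -4, 0, 0, 0.115], [100, 32, 27, -4, 0, 0, 0.115], [100, 32, 27, -4, 0, 0, 0.115], [100, 32, 27, -4, 0, 0, 0.115], [100, 32, 27, -4, 0, 0, 0.12]])

```text
time_s: 1.93
tcp_pos: [0.5708, -0.3026, 0.202]
ee_rot: [[0.006, -1.0, 0.0], [-1.0, -0.006, -0.0], [0.0, -0.0, -1.0]]
wrist_force: [0.3, -1.0, -0.2]
gripper_width: 1.0
gripper_force: 0.0
```

drive_tool(rows=[[100, 0, 0, 0, 0, 0, 0], [100, 0, 0, 0, 0, 0, 0], [100, 0, 0, 0, 0, 0, 0]])

```text
time_s: 2.18
tcp_pos: [0.5694, -0.304, 0.2017]
ee_rot: [[0.0, -1.0, -0.001], [-1.0, -0.0, 0.0], [-0.0, 0.001, -1.0]]
wrist_force: [-1.0, -0.7, 0.1]
gripper_width: 0.999
gripper_force: 0.0
```

```bash
python3 - <<'E'
from h import *
s=sense(); p=capture("wrist"); save(p,"w1.png",scale=1.4); print(s["tcp_pos"],s["ee_rot"],s["joints"])
import pickle; pickle.dump((p,s),open("tray1.pkl","wb"))
E
```

```text
[ 0.56942282 -0.30402531  0.2016787 ] [[ 1.05374311e-04 -9.99999727e-01 -7.31733454e-04]
 [-9.99999991e-01 -1.05430941e-04  7.73526887e-05]
 [-7.74298149e-05  7.31725297e-04 -9.99999729e-01]] [-1.37628591e+01  2.56449620e+01  2.74455528e-01  6.27242226e-03
 -6.46712696e+01  1.37662127e+01]
```

View pics/w1.png

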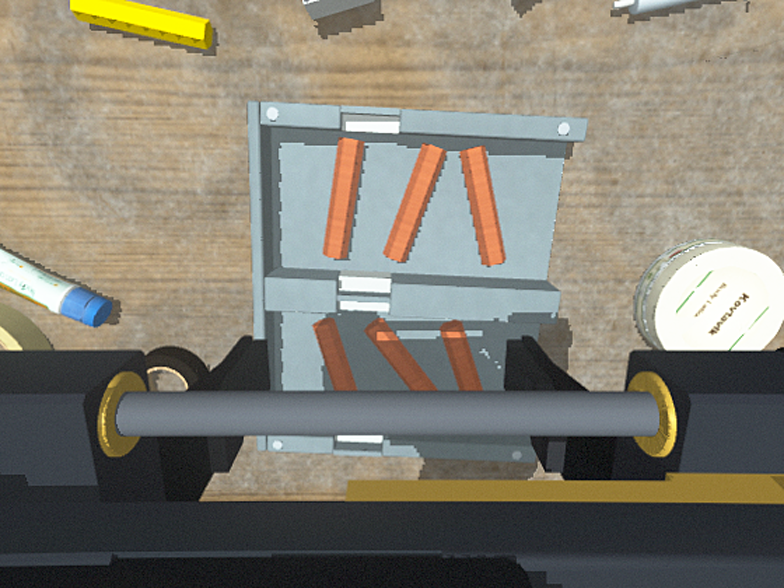

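drive_tool(rows=[[100, 0, 15, 28, 0, 0, 0], [100, 0, 15, 28, 0, 0, 0], [100, 0, 15, 28, 0, 0, 0], [100, 0, 0, 0, 0, 0, 0], [100, 0, 0, 0, 0, 0, 0]])

```text
time_s: 2.65
tcp_pos: [0.5693, -0.2601, 0.289]
ee_rot: [[-0.001, -1.0, 0.006], [-1.0, 0.001, -0.001], [0.001, -0.006, -1.0]]
wrist_force: [-0.0, -0.0, -0.5]
gripper_width: 0.998
gripper_force: 0.0
```

```bash
python3 - <<'E'
from h import *
s=sense(); p=capture("wrist"); save(p,"w2.png",crop=(150,20,450,300),scale=2.1); print(s["tcp_pos"])
import pickle; pickle.dump((p,s),open("tray2.pkl","wb"))
print(np.round(proj(p,[[.575,-.282,.0],[.575,-.282,.036]],s)))
h=cv2.cvtColor(p["frame"],cv2.COLOR_RGB2HSV)
w=((p["frame"].min(2)>215)).astype(np.uint8)
n,l,st,c=cv2.connectedComponentsWithStats(w)
for i in range(1,n):
    if st[i,4]>25: print(np.round(c[i],1),st[i],np.round(atz(p,[c[i]],.024,s)[0]*1000,1))
E
```

```text
[ 0.56931828 -0.26005201  0.2889853 ]
[[272. 152.]
 [272. 156.]]
[211.5  43. ] [209  40   6   7  38] [ 640.8 -403.3   24. ]
[269.6  52. ] [254  49  31   8 210] [ 577.3 -394.3   24. ]
[378.6  51.4] [376  49   6   6  29] [ 457.7 -394.4   24. ]
[ 40.1 134.7] [   1  105   91   61 1591] [ 846.6 -304.5   24. ]
[473.8 160.5] [ 435  123   78   76 4272] [ 335.  -274.3   24. ]
[264.6 147.5] [249 143  31  10 252] [ 583.9 -290.2   24. ]
[264.  160.8] [250 158  29   7 151] [ 584.8 -274.4   24. ]
[  3.9 247. ] [  0 241  12  10  69] [ 919.3 -163.    24. ]
```

View pics/w2.png

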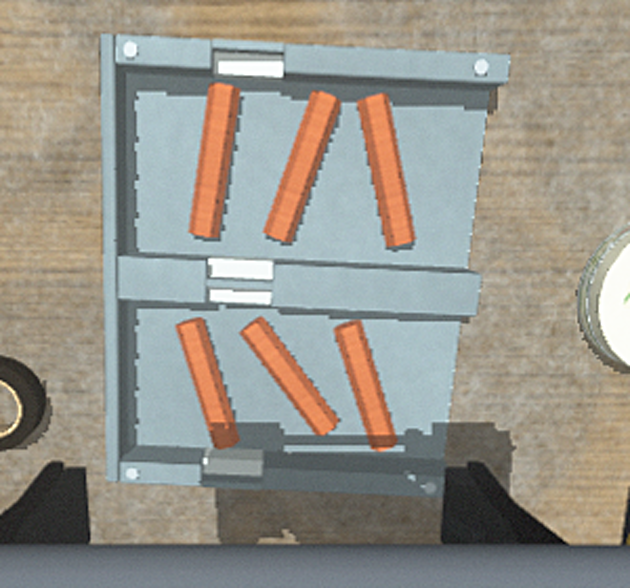

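```bash
cat > fit.py <<'E'
from h import *
from scipy.optimize import least_squares
import pickle
p,s=pickle.load(open("tray2.pkl","rb"))
F=[((102,34),(108,-122,36)),((510,55),(-100,-122,36)),((107,480),(108,122,36)),((118,256),(100,-12,36)),((118,298),(100,12,36)),((480,271),(-100,-12,36)),((478,316),(-100,12,36)),((507,82),(-100,-108,36)),((118,66),(100,-108,36)),
((208,258),(51,-12,24)),((273,258),(15,-12,24)),((273,278),(15,-2,24)),((208,278),(51,-2,24)),((284,78),(15,-108,24)),((218,75),(51,-108,24)),((207,304),(51,12,24)),((271,304),(15,12,24))]
px=np.array([a for a,_ in F])/2.1+[150,20]-.25; X=np.array([b for _,b in F])/1000
def W(q):
    c,n=np.cos(q[2]),np.sin(q[2]); return np.c_[X[:,0]*c-X[:,1]*n+q[0],X[:,0]*n+X[:,1]*c+q[1],X[:,2]+(q[3] if len(q)>3 else 0)]
for q0 in([.575,-.282,0],[.575,-.282,0,0]):
    r=least_squares(lambda q:(proj(p,W(q),s)-px).ravel(),q0,loss="soft_l1")
    print(r.x,np.degrees(r.x[2])); print(np.round((proj(p,W(r.x),s)-px),1).tolist())
E
python3 fit.py
```

```text
[ 0.55137933 -0.28130359 -0.04828894] -2.7667526331744794
[[-1.1, -0.3], [0.9, -0.5], [-0.1, 1.0], [0.1, -0.0], [0.3, 0.8], [1.3, 1.2], [-0.4, 0.4], [0.4, 1.0], [-0.9, -0.7], [0.7, 0.1], [0.1, 1.6], [-0.3, 0.6], [0.5, -0.9], [-0.7, -0.6], [-1.9, -0.8], [0.7, -1.6], [0.1, -0.1]]
[ 0.55140633 -0.28130362 -0.04894078 -0.00230798] -2.804100094439811
[[-0.6, 0.1], [0.3, -0.0], [0.2, 0.2], [0.4, -0.2], [0.6, 0.5], [0.7, 1.0], [-1.0, 0.1], [-0.2, 1.3], [-0.5, -0.4], [0.8, -0.1], [0.1, 1.4], [-0.3, 0.3], [0.6, -1.1], [-0.7, -0.3], [-1.7, -0.5], [0.8, -1.9], [0.0, -0.4]]
```

drive_tool(rows=[[100, -11, 38, 0, 0, 0, 0], [100, -11, 38, 0, 0, 0, 0], [100, -11, 38, 0, 0, 0, 0], [100, -11, 38, 0, 0, 0, 0], [100, -11, 38, 0, 0, 0, 0]])

```text
time_s: 3.12
tcp_pos: [0.5127, -0.0691, 0.2843]
ee_rot: [[-0.003, -1.0, -0.003], [-1.0, 0.003, -0.0], [0.0, 0.003, -1.0]]
wrist_force: [1.3, 0.4, -0.6]
gripper_width: 0.999
gripper_force: 0.0
```

drive_tool(rows=[[100, -11, 38, 0, 0, 0, 0], [100, -11, 38, 0, 0, 0, 0], [100, -11, 38, 0, 0, 0, 0], [100, -11, 38, 0, 0, 0, 0], [100, -11, 38, 0, 0, 0, 0]])

```text
time_s: 3.53
tcp_pos: [0.4581, 0.121, 0.2847]
ee_rot: [[-0.002, -1.0, -0.002], [-1.0, 0.002, -0.001], [0.001, 0.002, -1.0]]
wrist_force: [0.3, 0.9, -0.4]
gripper_width: 1.006
gripper_force: 0.0
```

drive_tool(rows=[[100, -11, 38, 0, 0, 0, 0], [100, -11, 38, 0, 0, 0, 0], [100, -11, 38, 0, 0, 0, 0], [100, 0, 0, 0, 0, 0, 0], [100, 0, 0, 0, 0, 0, 0]])

```text
time_s: 3.95
tcp_pos: [0.4257, 0.2352, 0.2844]
ee_rot: [[0.002, -1.0, -0.002], [-1.0, -0.002, -0.002], [0.002, 0.002, -1.0]]
wrist_force: [0.2, -0.1, -0.1]
gripper_width: 1.002
gripper_force: 0.0
```

```bash
python3 - <<'E'
from h import *
s=sense(); p=capture("wrist"); save(p,"w3.png",scale=1.4); print(s["tcp_pos"],s["ee_rot"][0])
import pickle; pickle.dump((p,s),open("rake1.pkl","wb"))
for l in["rake","rest","keeper_a"]:
    for r in masks_of(l,p)[:2]:
        m=r["region"]; c=cloud(p,m,s); v,u=np.nonzero(m)
        print(l,r["p"],np.round(r["xy"]),m.sum(),np.round(np.median(c,0)*1000),np.percentile(c[:,2],98)*1000, cv2.minAreaRect(np.c_[u,v].astype(np.float32)))
        t=c[c[:,2]>np.percentile(c[:,2],98)-.008]; print("top",len(t),np.round(cv2.minAreaRect((t[:,:2]*1000).astype(np.float32)),1) if 0 else cv2.minAreaRect((t[:,:2]*1000).astype(np.float32)))
E
```

```text
[0.42569157 0.23519276 0.28441033] [ 0.00189343 -0.99999527 -0.00242481]
rake 0.79 [288. 202.] 1578 [415. 248.  84.] 112.33406602249501 ((285.3088073730469, 200.51470947265625), (78.69060516357422, 20.784751892089844), 85.60128784179688)
top 762 ((413.4190368652344, 264.661865234375), (17.932512283325195, 43.362831115722656), 4.975902080535889)
rest 0.7 [270. 190.] 4491 [430. 258.   6.] 15.103570318780399 ((279.1825256347656, 193.91763305664062), (103.68675994873047, 61.04291534423828), 85.36454010009766)
top 1652 ((421.04034423828125, 266.8360595703125), (72.05500793457031, 132.07064819335938), 4.065037250518799)
keeper_a 0.82 [163. 197.] 2686 [555. 257.  29.] 62.25401849104778 ((165.03736877441406, 196.2344970703125), (32.35585403442383, 89.35775756835938), 16.144336700439453)
top 585 ((560.86279296875, 264.9330749511719), (41.459320068359375, 18.38521385192871), 70.37344360351562)
keeper_a 0.76 [230. 315.] 961 [484. 408.  29.] 62.40600720197569 ((230.15237426757812, 299.1007385253906), (24.04032325744629, 77.49113464355469), 17.52556800842285)
top 295 ((487.1539306640625, 412.4970397949219), (30.50625991821289, 17.935035705566406), 73.71047973632812)
```

View pics/w3.png

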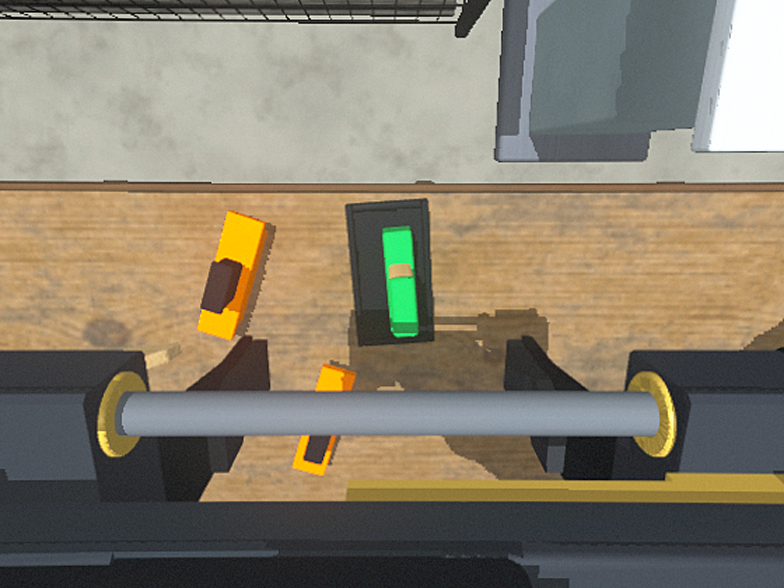

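The rake stands at (413,265) with yaw about 5° in the rest, at image (400,280). The cloud rectangle is 18x43, which matches its cap. I'll descend on it.

drive_tool(rows=[[100, -6, 15, 0, 0, 0, 0.04], [100, -6, 14.5, -20, 0, 0, 0.045], [100, 0, 0, -38, 0, 0, 0], [100, 0, 0, -38, 0, 0, 0], [100, 0, 0, -38, 0, 0, 0]])

```text
time_s: 4.57
tcp_pos: [0.415, 0.2631, 0.1511]
ee_rot: [[0.083, -0.997, 0.001], [-0.997, -0.083, 0.002], [-0.002, -0.001, -1.0]]
wrist_force: [1.2, 0.8, -0.4]
gripper_width: 1.002
gripper_force: 0.0
```

drive_tool(rows=[[100, 0, 0, -30, 0, 0, 0], [100, 0, 0, -25, 0, 0, 0], [100, 0, 0, -15, 0, 0, 0], [100, 0, 0, 0, 0, 0, 0], [100, 0, 0, 0, 0, 0, 0]])

```text
time_s: 4.98
tcp_pos: [0.4149, 0.263, 0.0816]
ee_rot: [[0.083, -0.997, -0.001], [-0.997, -0.083, -0.002], [0.002, 0.001, -1.0]]
wrist_force: [-0.5, 0.4, 0.6]
gripper_width: 0.999
gripper_force: 0.0
```

```bash
cat > look.py <<'E'
from h import *
import sys
def top(label,band=.008,n=2,cam="wrist"):
    s=sense(); p=capture(cam)
    for r in masks_of(label,p)[:n]:
        if r["p"]<.25: continue
        c=cloud(p,r["region"],s); z=np.percentile(c[:,2],98); t=c[c[:,2]>z-band]
        q=cv2.minAreaRect((t[:,:2]*1000).astype(np.float32)); print(label,round(r["p"],2),np.round(r["xy"]),len(t),np.round(q[0],1),np.round(q[1],1),round(q[2],1),"z98",round(z*1000,1))
    return p,s
if __name__=="__main__":
    s=sense(); print(np.round(s["tcp_pos"]*1000,1),np.round(s["ee_rot"],3).tolist(),s["gripper_width"],s["gripper_force"],np.round(s["wrist_force"],1))
    for a in sys.argv[1:]: top(a)
E
python3 look.py rake
```

```text
[414.9 263.   81.6] [[0.083, -0.997, -0.001], [-0.997, -0.083, -0.002], [0.002, 0.001, -1.0]] 0.9990503942457897 0.0 [-0.5  0.4  0.6]
rake 0.89 [279. 240.] 2345 [413.7 254. ] [18.4 47.6] 4.9 z98 112.1
```

drive_tool(rows=[[0, -1, 1.5, 0, 0, 0, 0], [0, 0, 0, 0, 0, 0, 0], [0, 0, 0, 0, 0, 0, 0], [0, 0, 0, 0, 0, 0, 0], [0, 0, 0, 0, 0, 0, 0]])

```text
time_s: 5.5
tcp_pos: [0.4135, 0.2659, 0.0823]
ee_rot: [[0.085, -0.996, 0.0], [-0.996, -0.085, 0.001], [-0.001, -0.001, -1.0]]
wrist_force: [0.0, -0.1, 0.3]
gripper_width: 0.712
gripper_force: 0.0
```

drive_tool(rows=[[0, 0, 0, 0, 0, 0, 0], [0, 0, 0, 0, 0, 0, 0], [0, 0, 0, 0, 0, 0, 0], [0, 0, 0, 0, 0, 0, 0], [0, 0, 0, 0, 0, 0, 0]])

```text
time_s: 5.92
tcp_pos: [0.4135, 0.2657, 0.0819]
ee_rot: [[0.085, -0.996, -0.0], [-0.996, -0.085, -0.0], [0.0, 0.0, -1.0]]
wrist_force: [0.1, -0.5, 0.9]
gripper_width: 0.328
gripper_force: 0.0
```

```bash
python3 look.py rake rest
```

```text
[413.5 265.7  81.9] [[0.085, -0.996, -0.0], [-0.996, -0.085, -0.0], [0.0, 0.0, -1.0]] 0.32806793726371114 0.0 [ 0.1 -0.5  0.9]
rake 0.72 [279. 239.] 2728 [413.5 260.7] [18.2 42.5] 5.7 z98 112.1
rest 0.89 [247. 172.] 4032 [420.6 266. ] [ 72.4 130. ] 4.0 z98 14.2
```

drive_tool(rows=[[0, 0, 0, 0, 0, 0, 0], [0, 0, 0, 0, 0, 0, 0], [0, 0, 0, 0, 0, 0, 0], [0, 0, 0, 0, 0, 0, 0], [0, 0, 0, 0, 0, 0, 0]])

```text
time_s: 6.53
tcp_pos: [0.4134, 0.2657, 0.0819]
ee_rot: [[0.085, -0.996, -0.0], [-0.996, -0.085, -0.0], [0.0, 0.0, -1.0]]
wrist_force: [-0.5, 0.1, -0.3]
gripper_width: 0.206
gripper_force: 30.0
```

drive_tool(rows=[[0, 0, 0, 3, 0, 0, 0], [0, 0, 0, 10, 0, 0, 0], [0, 0, 0, 20, 0, 0, 0], [0, 0, 0, 30, 0, 0, 0], [0, 0, 0, 30, 0, 0, 0]])

```text
time_s: 6.95
tcp_pos: [0.4128, 0.265, 0.1753]
ee_rot: [[0.085, -0.996, -0.002], [-0.996, -0.085, -0.002], [0.002, 0.002, -1.0]]
wrist_force: [1.4, 0.0, -1.7]
gripper_width: 0.206
gripper_force: 30.0
```

drive_tool(rows=[[0, 0, 0, 25, 0, 0, 0], [0, 0, 0, 0, 0, 0, 0], [0, 0, 0, 0, 0, 0, 0]])

```text
time_s: 7.2
tcp_pos: [0.4136, 0.2662, 0.2013]
ee_rot: [[0.085, -0.996, 0.002], [-0.996, -0.085, 0.003], [-0.003, -0.002, -1.0]]
wrist_force: [1.2, -0.0, -2.3]
gripper_width: 0.205
gripper_force: 30.0
```

```bash
python3 look.py rake rest
```

```text
[413.6 266.2 201.3] [[0.085, -0.996, 0.002], [-0.996, -0.085, 0.003], [-0.003, -0.002, -1.0]] 0.2050287052873515 29.993570514488965 [ 1.2 -0.  -2.3]
rake 0.61 [277. 238.] 2600 [413.6 261.8] [18.  37.6] 5.3 z98 231.4
rest 0.62 [250. 157.] 2274 [420.9 267. ] [ 72.  131.8] 4.1 z98 14.3
```

drive_tool(rows=[[0, 3, -37, 0, 0, 0, -0.0135], [0, 3, -37, 0, 0, 0, -0.0135], [0, 3, -37, 0, 0, 0, -0.0135], [0, 3, -37, 0, 0, 0, -0.0135], [0, 3, -37, 0, 0, 0, -0.0135]])

```text
time_s: 7.82
tcp_pos: [0.4276, 0.0789, 0.1988]
ee_rot: [[0.018, -1.0, -0.002], [-1.0, -0.018, -0.001], [0.001, 0.002, -1.0]]
wrist_force: [1.0, 0.5, -2.3]
gripper_width: 0.199
gripper_force: 30.0
```

drive_tool(rows=[[0, 3, -37, 0, 0, 0, -0.0135], [0, 3, -37, 0, 0, 0, -0.0135], [0, 3, -37, 0, 0, 0, -0.0135], [0, 3, -37, 0, 0, 0, -0.0135], [0, 3, -37, 0, 0, 0, -0.0135]])

```text
time_s: 8.23
tcp_pos: [0.4426, -0.1061, 0.1989]
ee_rot: [[-0.05, -0.999, -0.002], [-0.999, 0.05, -0.0], [0.0, 0.002, -1.0]]
wrist_force: [0.9, -0.1, -1.8]
gripper_width: 0.203
gripper_force: 30.0
```

drive_tool(rows=[[0, 3, -37, 0, 0, 0, 0], [0, 4, -37, 0, 0, 0, 0], [0, 4, -38, 0, 0, 0, 0], [0, 0, 0, 0, 0, 0, 0], [0, 0, 0, 0, 0, 0, 0]])

```text
time_s: 8.65
tcp_pos: [0.4535, -0.2179, 0.1981]
ee_rot: [[-0.054, -0.999, -0.004], [-0.999, 0.054, 0.001], [-0.001, 0.004, -1.0]]
wrist_force: [0.3, 0.3, -2.7]
gripper_width: 0.205
gripper_force: 30.0
```

drive_tool(rows=[[0, 0, 0, -30, 0, 0, 0], [0, 0, 0, -30, 0, 0, 0], [0, 0, 0, -6, 0, 0, 0], [0, 0, 0, 0, 0, 0, 0], [0, 0, 0, 0, 0, 0, 0]])

```text
time_s: 9.07
tcp_pos: [0.455, -0.2157, 0.1344]
ee_rot: [[-0.048, -0.999, -0.0], [-0.999, 0.048, -0.001], [0.001, 0.0, -1.0]]
wrist_force: [-0.0, 0.6, -1.6]
gripper_width: 0.205
gripper_force: 30.0
```

```bash
cat > tr.py <<'E'
from h import *
O=np.array([.5514,-.2813]); A=np.radians(-2.77); RT=np.array([[np.cos(A),-np.sin(A)],[np.sin(A),np.cos(A)]])
def t2w(x,y,z=0): return np.r_[O+RT@np.array([x,y])/1000,z/1000]
def w2t(X): X=np.asarray(X); return np.c_[(X[:,:2]-O)@RT*1000,X[:,2]*1000]
def tcp():
    s=sense(); R=s["ee_rot"]; y=-R[:,1]
    print("tcp tray",np.round(w2t([s["tcp_pos"]])[0],1),"yaw rel",round(np.degrees(np.arctan2(y[1],y[0]))+2.77,2),"gw",round(s["gripper_width"],3),"F",np.round(s["wrist_force"],1)); return s
def sticks(p,s=None,zr=(10,40)):
    h=cv2.cvtColor(p["frame"],cv2.COLOR_RGB2HSV); m=((h[...,0]<14)&(h[...,1]>110)&(h[...,2]>60)).astype(np.uint8)
    Z=cv2.connectedComponentsWithStats(m,connectivity=4)
    for i in range(1,Z[0]):
        if Z[2][i,4]<40: continue
        c=w2t(cloud(p,Z[1]==i,s)); c=c[(c[:,2]>5)]
        if len(c)<20 or abs(np.median(c[:,0]))>115 or abs(np.median(c[:,1]))>120: continue
        q=cv2.minAreaRect(c[:,:2].astype(np.float32)); print("stick",len(c),np.round(q[0],1),np.round(q[1],1),round(q[2],1),"x",np.round(np.percentile(c[:,0],[1,99]),1),"z",np.round(np.percentile(c[:,2],[5,50,95]),1))
E
python3 - <<'E'
from tr import *
s=tcp(); p=capture("wrist"); save(p,"w4.png",scale=1.4)
sticks(p,s); p=capture("top"); print("top"); sticks(p)
E
```

```text
tcp tray [-99.4  60.8 134.4] yaw rel 0.02 gw 0.205 F [-0.   0.6 -1.6]
stick 2343 [ 54.2 -54.7] [61.7 23.2] 83.3 x [40.5 58.6] z [14.7 20.4 22.3]
stick 2340 [  3.9 -55.7] [64.5 17.4] 73.6 x [-11.3  16. ] z [14.8 20.5 22.2]
stick 2296 [-48.1 -56. ] [17.1 64.6] 16.8 x [-63.5 -33.6] z [14.8 20.5 22.3]
stick 2003 [-45.8  61.9] [16.7 82.8] 21.5 x [-64.5 -27.3] z [14.7 20.6 22.1]
stick 2074 [ 1.8 57.1] [20.8 83.9] 41.4 x [-27.   26.8] z [14.8 20.6 22.2]
stick 2159 [48.  65.4] [18.6 83.8] 14.4 x [32.1 64.2] z [14.6 20.5 22.2]
top
stick 79 [50.9 65. ] [11.9 74.6] 20.1 x [36.9 64.7] z [15.6 20.4 25.3]
stick 84 [ 51.3 -63.6] [78.8 11.1] 82.3 x [42.2 58.5] z [14.8 20.8 25. ]
stick 42 [ -3.3 -79.6] [41.7 10.8] 69.2 x [-12.3   6.6] z [14.  20.5 26.1]
```

View pics/w4.png

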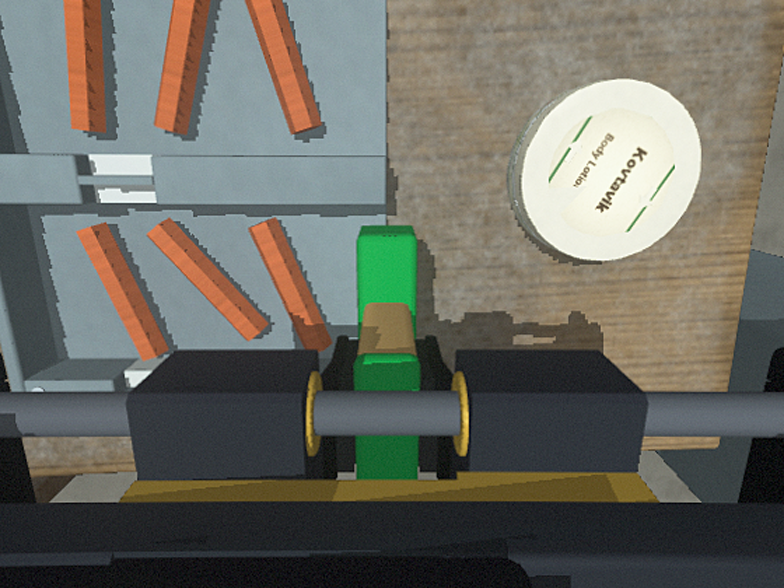

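```bash
cat >> tr.py <<'E'
def rakechk(p,s):
    h=cv2.cvtColor(p["frame"],cv2.COLOR_RGB2HSV); g=(h[...,0]>50)&(h[...,0]<80)&(h[...,1]>120)
    c=w2t(cloud(p,g,s)); z0=s["tcp_pos"][2]*1000
    b=c[(abs(c[:,2]-(z0-38))<6)]; print("bar n",len(b),"ymin",np.round(np.percentile(b[:,1],[0.5,2]),1),"x",np.round(np.percentile(b[:,0],[1,99]),1),"z",np.median(b[:,2]))
    f=c[c[:,2]<z0-48]; print("low",len(f), np.round(f.min(0),1) if len(f) else "")
    e=b[b[:,1]<np.percentile(b[:,1],.5)+30]; q=cv2.minAreaRect(e[:,:2].astype(np.float32)); print(q)
def ribchk(p,s):
    gray=(p["frame"].max(2).astype(int)-p["frame"].min(2)<60)
    c=w2t(cloud(p,gray,s)); r=c[(abs(c[:,1])<25)&(c[:,2]>31)&(c[:,2]<44)&(c[:,0]<10)&(c[:,0]>-95)]
    print("rib y",np.round(np.percentile(r[:,1],[1,3,97,99]),1),"z",np.median(r[:,2])); 
    r=c[(abs(c[:,1])<9)&(c[:,2]>28)&(c[:,2]<44)&(c[:,0]<-60)]; print("front x",np.round(np.percentile(r[:,0],[.5,2]),1))
    r=c[(abs(c[:,2]-38)<6)&(c[:,0]>92)&(abs(c[:,1])<110)]; print("back x",len(r),np.round(np.percentile(r[:,0],[1,3,97,99]),1) if len(r) else "")
E
python3 - <<'E'
from tr import *
s=tcp(); p=capture("wrist"); rakechk(p,s); ribchk(p,s)
import pickle; p,s=pickle.load(open("tray2.pkl","rb")); ribchk(p,s)
E
```

```text
tcp tray [-98.6  60.6 135.6] yaw rel -0.01 gw 0.201 F [ 0.3  0.2 -0.2]
bar n 2261 ymin [16.  16.2] x [-110.5  -87.5] z 98.75856337921851
low 166 [-241.2  -14.8    0.6]
((-98.91608428955078, 30.881071090698242), (23.524654388427734, 30.111324310302734), 0.3514297902584076)
rib y [-11.7 -11.1  10.8  11.5] z 37.26636742773755
front x [-253.7 -251.5]
back x 1310 [ 92.5  94.1 107.  107.7]
rib y [-12.3 -12.1  10.7  11.3] z 37.18301380655082
front x [-254.4 -252.1]
back x 1748 [ 92.9  94.3 311.  313.6]
```

drive_tool(rows=[[0, 0, 0, -20, 0, 0, 0], [0, 0, 0, -15, 0, 0, 0], [0, 0, 0, -10, 0, 0, 0], [0, 0, 0, -5, 0, 0, 0], [0, 0, 0, 0, 0, 0, 0]])

```text
time_s: 9.63
tcp_pos: [0.4545, -0.2162, 0.0839]
ee_rot: [[-0.05, -0.999, -0.0], [-0.999, 0.05, 0.0], [0.0, 0.0, -1.0]]
wrist_force: [-0.8, 0.0, -1.4]
gripper_width: 0.2
gripper_force: 30.0
```

drive_tool(rows=[[0, 6, -0.3, 0, 0, 0, 0], [0, 6, -0.3, 0, 0, 0, 0], [0, 6, -0.3, 0, 0, 0, 0], [0, 6, -0.3, 0, 0, 0, 0], [0, 6, -0.3, 0, 0, 0, 0]])

```text
time_s: 10.05
tcp_pos: [0.4855, -0.2178, 0.0844]
ee_rot: [[-0.05, -0.999, 0.001], [-0.999, 0.05, -0.0], [0.0, -0.001, -1.0]]
wrist_force: [-0.4, 0.4, -1.7]
gripper_width: 0.204
gripper_force: 30.0
```

drive_tool(rows=[[0, 6, -0.3, 0, 0, 0, 0], [0, 6, -0.3, 0, 0, 0, 0], [0, 6, -0.3, 0, 0, 0, 0], [0, 6, -0.3, 0, 0, 0, 0], [0, 6, -0.3, 0, 0, 0, 0]])

```text
time_s: 10.47
tcp_pos: [0.5149, -0.2193, 0.0838]
ee_rot: [[-0.05, -0.999, -0.0], [-0.999, 0.05, 0.0], [-0.0, 0.0, -1.0]]
wrist_force: [0.8, -0.2, -1.5]
gripper_width: 0.206
gripper_force: 30.0
```

```bash
python3 - <<'E'
from tr import *
s=tcp(); p=capture("wrist"); sticks(p,s); rakechk(p,s)
E
```

```text
tcp tray [-39.4  60.2  83.8] yaw rel -0.1 gw 0.206 F [ 0.8 -0.2 -1.5]
stick 2737 [ 51.9 -48.2] [48.5 17.5] 85.3 x [42.3 59.7] z [14.7 20.6 22.2]
stick 2833 [  6.1 -49.5] [51.8 17.6] 72.9 x [-7.9 18.6] z [14.7 20.6 22.3]
stick 2747 [-50.  -49.6] [17.  51.4] 17.2 x [-62.8 -36.3] z [15.3 20.6 22.2]
stick 4729 [ 8.  49.8] [70.9 70.6] 87.5 x [-25.7  36.5] z [15.  20.7 22.2]
stick 2046 [56.4 53.3] [22.3 55.7] 18.9 x [39.7 65.9] z [14.7 20.6 22.1]
bar n 2255 ymin [15.7 15.9] x [-51.5 -28.5] z 46.93201492131016
low 171 [-189.7  -15.4    5.2]
((-40.05754852294922, 30.581119537353516), (30.08926773071289, 23.535709381103516), 89.90255737304688)
```

drive_tool(rows=[[0, 6, -0.3, 0, 0, 0, 0], [0, 6, -0.3, 0, 0, 0, 0], [0, 6, -0.3, 0, 0, 0, 0], [0, 6, -0.3, 0, 0, 0, 0], [0, 6, -0.3, 0, 0, 0, 0]])

```text
time_s: 10.93
tcp_pos: [0.5451, -0.2208, 0.0839]
ee_rot: [[-0.05, -0.999, 0.0], [-0.999, 0.05, 0.0], [-0.0, -0.0, -1.0]]
wrist_force: [-0.7, 0.0, -1.6]
gripper_width: 0.205
gripper_force: 30.0
```

drive_tool(rows=[[0, 6, -0.3, 0, 0, 0, 0], [0, 5, -0.25, 0, 0, 0, 0], [0, 5, -0.25, 0, 0, 0, 0], [0, 5, -0.25, 0, 0, 0, 0], [0, 5, -0.25, 0, 0, 0, 0]])

```text
time_s: 11.35
tcp_pos: [0.5708, -0.2221, 0.0838]
ee_rot: [[-0.05, -0.999, -0.0], [-0.999, 0.05, 0.0], [-0.0, 0.0, -1.0]]
wrist_force: [-1.2, -0.2, -1.2]
gripper_width: 0.206
gripper_force: 30.0
```

```bash
python3 - <<'E'
from tr import *
s=tcp(); p=capture("wrist"); sticks(p,s); rakechk(p,s); save(p,"w5.png",scale=1.4)
E
```

```text
tcp tray [16.5 60.1 83.8] yaw rel -0.1 gw 0.206 F [-1.2 -0.2 -1.2]
stick 2742 [ 52.9 -48.5] [49.2 17.4] 83.0 x [42.5 62.4] z [14.7 20.6 22.2]
stick 2767 [  6.1 -49.4] [51.8 17.3] 73.5 x [-7.3 19.4] z [15.2 20.6 22.3]
stick 2786 [-51.2 -50.2] [20.1 51.4] 17.0 x [-61.4 -36. ] z [14.6 20.5 22.2]
stick 6401 [52.3 49.4] [50.3 74.3] 0.1 x [30.3 76. ] z [15.7 20.9 22.9]
bar n 2262 ymin [15.6 15.8] x [ 4.5 27.4] z 46.94719442031288
low 143 [ 1.7 17.4  5.7]
((16.021949768066406, 30.454248428344727), (23.458072662353516, 30.061420440673828), 0.4659697413444519)
```

View pics/w5.png

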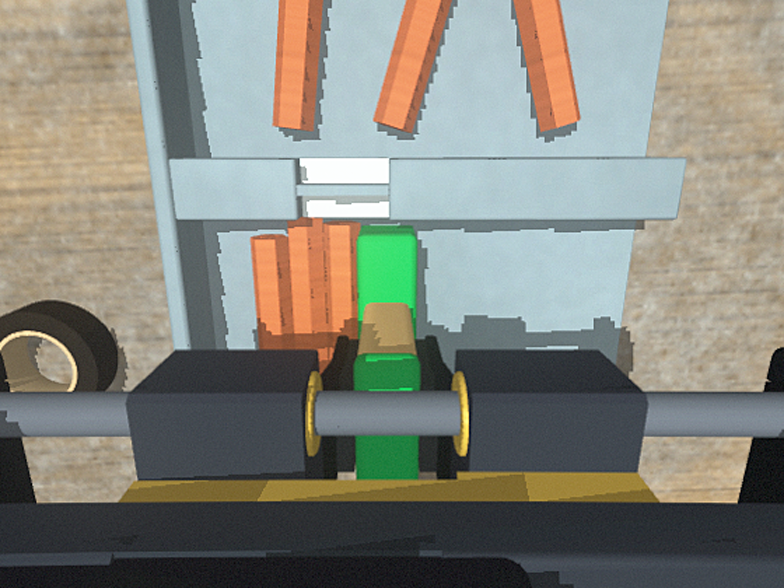

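drive_tool(rows=[[0, 5, -0.25, 0, 0, 0, 0], [0, 5, -0.25, 0, 0, 0, 0], [0, 5, -0.25, 0, 0, 0, 0], [0, 4, -0.2, 0, 0, 0, 0], [0, 3, -0.15, 0, 0, 0, 0]])

```text
time_s: 11.82
tcp_pos: [0.5931, -0.2232, 0.0839]
ee_rot: [[-0.05, -0.999, 0.0], [-0.999, 0.05, -0.0], [0.0, -0.0, -1.0]]
wrist_force: [-0.7, -0.1, -2.4]
gripper_width: 0.206
gripper_force: 30.0
```

drive_tool(rows=[[0, 1, -0.05, 0, 0, 0, 0], [0, 1, -0.05, 0, 0, 0, 0], [0, 1, -0.05, 0, 0, 0, 0], [0, 0, 0, 0, 0, 0, 0]])

```text
time_s: 12.15
tcp_pos: [0.5941, -0.2232, 0.0838]
ee_rot: [[-0.05, -0.999, -0.003], [-0.999, 0.05, 0.0], [-0.0, 0.003, -1.0]]
wrist_force: [-4.4, 0.9, 1.0]
gripper_width: 0.208
gripper_force: 30.0
```

```bash
python3 - <<'E'
from tr import *
s=tcp(); p=capture("wrist"); sticks(p,s); rakechk(p,s); ribchk(p,s)
E
```

```text
tcp tray [39.9 60.1 83.8] yaw rel -0.11 gw 0.208 F [-4.4  0.9  1. ]
stick 2705 [ 52.7 -48.5] [49.1 16.8] 82.9 x [42.8 62.2] z [14.9 20.6 22.2]
stick 2775 [  6.  -49.3] [51.5 17.4] 73.3 x [-7.1 19.6] z [14.7 20.6 22.2]
stick 2811 [-49.7 -48.8] [17.  52.4] 16.9 x [-60.1 -36. ] z [14.7 20.5 22.2]
stick 6381 [75.4 50.2] [72.7 50. ] 89.6 x [53.4 99.1] z [15.6 20.9 22.9]
bar n 2265 ymin [15.5 15.7] x [27.6 50.6] z 46.84752885467039
low 153 [24.7 17.3  5.1]
((39.094154357910156, 30.242799758911133), (23.39720916748047, 29.99774742126465), 0.4307178258895874)
rib y [-12.  -11.6  10.7  11.2] z 37.25785841642853
front x [-99.1 -98.1]
back x 4683 [ 92.6  93.7 107.6 108. ]
```

drive_tool(rows=[[0, -5, 0.25, 0, 0, 0, 0], [0, -5, 0.25, 0, 0, 0, 0], [0, 0, 0, 25, 0, 0, 0], [0, 0, 0, 41, 0, 0, 0], [0, 0, 0, 0, 0, 0, 0]])

```text
time_s: 12.62
tcp_pos: [0.5908, -0.2244, 0.1586]
ee_rot: [[-0.048, -0.999, 0.017], [-0.999, 0.048, -0.005], [0.005, -0.018, -1.0]]
wrist_force: [2.1, -0.3, 1.6]
gripper_width: 0.205
gripper_force: 30.0
```

drive_tool(rows=[[0, -34, -28.5, 0, 0, 0, 0], [0, -34, -28.5, 0, 0, 0, 0], [0, -34, -28.5, 0, 0, 0, 0], [0, -34, -28.5, 0, 0, 0, 0], [0, 0, 0, 0, 0, 0, 0]])

```text
time_s: 13.03
tcp_pos: [0.4528, -0.3327, 0.1503]
ee_rot: [[-0.056, -0.998, -0.0], [-0.998, 0.056, 0.0], [-0.0, 0.0, -1.0]]
wrist_force: [1.0, 0.7, -2.5]
gripper_width: 0.202
gripper_force: 30.0
```

drive_tool(rows=[[0, 0, 0, 0, 0, 0, 0], [0, 0, 0, 0, 0, 0, 0]])

```text
time_s: 13.2
tcp_pos: [0.4584, -0.3303, 0.1505]
ee_rot: [[-0.051, -0.999, 0.003], [-0.999, 0.051, -0.001], [0.001, -0.003, -1.0]]
wrist_force: [0.1, 0.4, -2.0]
gripper_width: 0.203
gripper_force: 30.0
```

```bash
python3 - <<'E'
from tr import *
s=tcp(); p=capture("wrist"); sticks(p,s); rakechk(p,s); ribchk(p,s); save(p,"w6.png",scale=1.2)
p=capture("top"); print("top"); sticks(p)
E
```

```text
tcp tray [-90.5 -53.5 150.5] yaw rel -0.13 gw 0.203 F [ 0.1  0.4 -2. ]
stick 1963 [ 53.1 -60.8] [86.9 22. ] 82.9 x [38.5 59.6] z [14.4 20.6 22.2]
stick 1877 [-46.6 -62.1] [16.8 83.3] 17.1 x [-63.  -30.1] z [14.6 20.6 22.2]
stick 1923 [  1.8 -63.2] [80.4 17. ] 73.3 x [-15.4  17.3] z [14.6 20.5 22.2]
stick 906 [35.7  1.9] [240.9  36.1] 51.2 x [ 74.9 100.3] z [16.7 21.3 22.8]
bar n 2260 ymin [-98.1 -97.8] x [-102.4  -79.5] z 113.70410521805076
low 142 [-236.1  -96.3    0.8]
((-90.955810546875, -83.17450714111328), (29.949949264526367, 23.458515167236328), 89.47240447998047)
rib y [-12.7 -12.6  -4.   -3.2] z 36.60652420856747
front x [-255.1 -254.5]
back x 2777 [ 92.7  94.3 107.4 107.9]
top
```

View pics/w6.png

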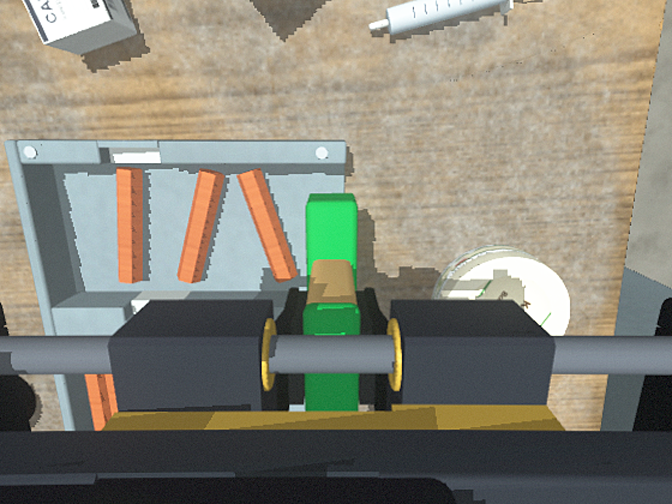

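drive_tool(rows=[[0, -8.3, -5.6, 0, 0, 0, 0.002], [0, 0, 0, -15, 0, 0, 0], [0, 0, 0, -15, 0, 0, 0], [0, 0, 0, 0, 0, 0, 0], [0, 0, 0, 0, 0, 0, 0]])

```text
time_s: 13.72
tcp_pos: [0.4493, -0.3351, 0.1193]
ee_rot: [[-0.047, -0.999, -0.002], [-0.999, 0.047, 0.001], [-0.0, 0.002, -1.0]]
wrist_force: [0.2, -0.9, -1.3]
gripper_width: 0.204
gripper_force: 30.0
```

```bash
python3 - <<'E'
from tr import *
s=tcp(); p=capture("wrist"); rakechk(p,s); ribchk(p,s)
E
```

```text
tcp tray [-99.4 -58.6 119.3] yaw rel 0.09 gw 0.204 F [ 0.2 -0.9 -1.3]
bar n 2256 ymin [-103.1 -102.9] x [-111.5  -88.5] z 82.41376221069402
low 141 [-117.  -101.3    0.3]
((-99.99773406982422, -88.21310424804688), (30.067562103271484, 23.48456573486328), 89.73513793945312)Traceback (most recent call last):
  File "<stdin>", line 2, in <module>
  File "tr.py", line 25, in ribchk
    print("rib y",np.round(np.percentile(r[:,1],[1,3,97,99]),1),"z",np.median(r[:,2]));
                           ~~~~~~~~~~~~~^^^^^^^^^^^^^^^^^^^^
    return _quantile_unchecked(
        a, q, axis, out, overwrite_input, method, keepdims, weights)
    return _ureduce(a,
                    func=_quantile_ureduce_func,
    ...<5 lines>...
                    overwrite_input=overwrite_input,
                    method=method)
    r = func(a, **kwargs)
    result = _quantile(arr,
                       quantiles=q,
    ...<2 lines>...
                       out=out,
                       weights=wgt)
    slices_having_nans = np.isnan(arr[-1, ...])
                                  ~~~^^^^^^^^^
IndexError: index -1 is out of bounds for axis 0 with size 0
```

drive_tool(rows=[[0, 0, -0.7, -15, 0, 0, 0], [0, 0, 0, -13, 0, 0, 0], [0, 0, 0, -7, 0, 0, 0], [0, 0, 0, 0, 0, 0, 0], [0, 0, 0, 0, 0, 0, 0]])

```text
time_s: 14.18
tcp_pos: [0.4499, -0.3363, 0.0855]
ee_rot: [[-0.047, -0.999, 0.0], [-0.999, 0.047, -0.001], [0.001, -0.0, -1.0]]
wrist_force: [0.0, -0.5, -2.3]
gripper_width: 0.204
gripper_force: 30.0
```

drive_tool(rows=[[0, 6, -0.3, 0, 0, 0, 0], [0, 6, -0.3, 0, 0, 0, 0], [0, 6, -0.3, 0, 0, 0, 0], [0, 6, -0.3, 0, 0, 0, 0], [0, 6, -0.3, 0, 0, 0, 0]])

```text
time_s: 14.6
tcp_pos: [0.4804, -0.3377, 0.0852]
ee_rot: [[-0.048, -0.999, 0.001], [-0.999, 0.048, -0.0], [0.0, -0.001, -1.0]]
wrist_force: [0.0, -0.1, -0.6]
gripper_width: 0.2
gripper_force: 30.0
```

drive_tool(rows=[[0, 6, -0.3, 0, 0, 0, 0], [0, 6, -0.3, 0, 0, 0, 0], [0, 6, -0.3, 0, 0, 0, 0], [0, 6, -0.3, 0, 0, 0, 0], [0, 6, -0.3, 0, 0, 0, 0]])

```text
time_s: 15.02
tcp_pos: [0.5099, -0.3392, 0.0848]
ee_rot: [[-0.048, -0.999, -0.0], [-0.999, 0.048, 0.0], [-0.0, 0.0, -1.0]]
wrist_force: [-1.1, -0.2, -1.0]
gripper_width: 0.208
gripper_force: 30.0
```

```bash
python3 - <<'E'
from tr import *
s=tcp(); p=capture("wrist"); sticks(p,s); rakechk(p,s)
E
```

```text
tcp tray [-38.6 -59.8  84.8] yaw rel 0.02 gw 0.208 F [-1.1 -0.2 -1. ]
stick 4237 [ -8.2 -72.6] [70.8 40.1] 80.1 x [-24.9  13.6] z [15.  20.7 22.1]
stick 2413 [ 49.5 -73.1] [62.  17.6] 82.4 x [38.6 59.1] z [14.3 20.5 22.1]
stick 106 [ 50.4 -22.6] [156.6   7.2] 48.7 x [  1.4 100.3] z [20.3 21.4 22.5]
bar n 2261 ymin [-104.3 -104.1] x [-50.7 -27.7] z 47.87973426378026
low 151 [-184.9 -102.5    5.1]
((-39.1597900390625, -89.43941497802734), (30.081748962402344, 23.472124099731445), 89.96874237060547)
```

drive_tool(rows=[[0, 6, -0.25, 0, 0, 0, 0], [0, 6, -0.25, 0, 0, 0, 0], [0, 6, -0.25, 0, 0, 0, 0], [0, 6, -0.25, 0, 0, 0, 0], [0, 6, -0.25, 0, 0, 0, 0]])

```text
time_s: 15.48
tcp_pos: [0.5401, -0.3404, 0.0849]
ee_rot: [[-0.048, -0.999, 0.0], [-0.999, 0.048, -0.0], [0.0, -0.0, -1.0]]
wrist_force: [-0.8, 0.9, -1.4]
gripper_width: 0.205
gripper_force: 30.0
```

drive_tool(rows=[[0, 6, -0.25, 0, 0, 0, 0], [0, 5, -0.25, 0, 0, 0, 0], [0, 5, -0.25, 0, 0, 0, 0], [0, 5, -0.25, 0, 0, 0, 0], [0, 4, -0.2, 0, 0, 0, 0]])

```text
time_s: 15.9
tcp_pos: [0.5649, -0.3416, 0.0848]
ee_rot: [[-0.048, -0.999, -0.0], [-0.999, 0.048, 0.0], [-0.0, 0.0, -1.0]]
wrist_force: [0.3, -1.2, -1.8]
gripper_width: 0.205
gripper_force: 30.0
```

```bash
python3 - <<'E'
from tr import *
s=tcp(); p=capture("wrist"); sticks(p,s); rakechk(p,s)
E
```

```text
tcp tray [ 16.4 -59.6  84.8] yaw rel 0.02 gw 0.205 F [ 0.3 -1.2 -1.8]
stick 6489 [ 52.1 -69.3] [72.8 49.9] 89.9 x [30.3 76. ] z [15.4 20.9 22.8]
bar n 2250 ymin [-104.1 -103.9] x [ 4.4 27.4] z 47.92166032748254
low 140 [   1.6 -102.3    5.6]
((15.86722183227539, -89.219970703125), (30.056921005249023, 23.47259521484375), 89.89830017089844)
```

drive_tool(rows=[[0, 5, -0.25, 0, 0, 0, 0], [0, 5, -0.25, 0, 0, 0, 0], [0, 5, -0.25, 0, 0, 0, 0], [0, 4, -0.2, 0, 0, 0, 0], [0, 3, -0.15, 0, 0, 0, 0]])

```text
time_s: 16.37
tcp_pos: [0.5871, -0.3427, 0.0849]
ee_rot: [[-0.048, -0.999, 0.0], [-0.999, 0.048, -0.0], [0.0, -0.0, -1.0]]
wrist_force: [-0.7, 0.2, -1.2]
gripper_width: 0.203
gripper_force: 30.0
```

drive_tool(rows=[[0, 1, -0.05, 0, 0, 0, 0], [0, 1, -0.05, 0, 0, 0, 0], [0, 1, -0.05, 0, 0, 0, 0], [0, 0, 0, 0, 0, 0, 0]])

```text
time_s: 16.7
tcp_pos: [0.5882, -0.3428, 0.0848]
ee_rot: [[-0.048, -0.999, -0.003], [-0.999, 0.048, 0.001], [-0.001, 0.003, -1.0]]
wrist_force: [-4.2, 0.2, 0.4]
gripper_width: 0.204
gripper_force: 30.0
```

```bash
python3 - <<'E'
from tr import *
s=tcp(); p=capture("wrist"); sticks(p,s); rakechk(p,s)
E
```

```text
tcp tray [ 39.7 -59.6  84.8] yaw rel 0.0 gw 0.204 F [-4.2  0.2  0.4]
stick 6463 [ 75.3 -69.5] [72.5 49.9] 90.0 x [53.3 99. ] z [15.5 20.8 22.8]
stick 51 [59.  18.4] [16.9  8.6] 85.1 x [54.4 63.9] z [20.5 21.7 37.7]
bar n 2260 ymin [-104.1 -103.9] x [27.5 50.5] z 47.8528125119264
low 147 [  24.5 -102.3    5.4]
((39.031593322753906, -89.26726531982422), (23.45180892944336, 30.03265380859375), 0.4246794581413269)
```

drive_tool(rows=[[0, -5, 0.25, 0, 0, 0, 0], [0, -5, 0.25, 0, 0, 0, 0], [0, 0, 0, 25, 0, 0, 0], [0, 0, 0, 35, 0, 0, 0], [0, 0, 0, 35, 0, 0, 0]])

```text
time_s: 17.17
tcp_pos: [0.5793, -0.3422, 0.1801]
ee_rot: [[-0.048, -0.999, -0.0], [-0.999, 0.048, 0.0], [-0.0, 0.0, -1.0]]
wrist_force: [0.8, -0.0, -1.7]
gripper_width: 0.208
gripper_force: 30.0
```

drive_tool(rows=[[0, 0, 0, 25, 0, 0, 0], [0, -9, 36, 0, 0, 0, 0.01], [0, -9, 36, 0, 0, 0, 0.01], [0, -9, 36, 0, 0, 0, 0.01], [0, -9, 36, 0, 0, 0, 0.01]])

```text
time_s: 17.58
tcp_pos: [0.5432, -0.197, 0.2053]
ee_rot: [[-0.008, -1.0, 0.003], [-1.0, 0.008, 0.0], [-0.0, -0.003, -1.0]]
wrist_force: [-0.1, 0.9, -1.8]
gripper_width: 0.2
gripper_force: 30.0
```

drive_tool(rows=[[0, -9, 36, 0, 0, 0, 0.01], [0, -9, 36, 0, 0, 0, 0.01], [0, -9, 36, 0, 0, 0, 0.01], [0, -9, 36, 0, 0, 0, 0.01], [0, -9, 36, 0, 0, 0, 0.01]])

```text
time_s: 18.0
tcp_pos: [0.4982, -0.0165, 0.2055]
ee_rot: [[0.042, -0.999, 0.003], [-0.999, -0.042, 0.001], [-0.001, -0.004, -1.0]]
wrist_force: [0.4, 0.7, -1.1]
gripper_width: 0.205
gripper_force: 30.0
```

drive_tool(rows=[[0, -9, 36, 0, 0, 0, 0.01], [0, -9, 36, 0, 0, 0, 0.01], [0, -9, 36, 0, 0, 0, 0.01], [0, -9, 36, 0, 0, 0, 0], [0, -9, 36, 0, 0, 0, 0]])

```text
time_s: 18.42
tcp_pos: [0.453, 0.1638, 0.2056]
ee_rot: [[0.072, -0.997, 0.003], [-0.997, -0.072, 0.003], [-0.002, -0.003, -1.0]]
wrist_force: [0.4, -0.3, -1.2]
gripper_width: 0.208
gripper_force: 30.0
```

```bash
python3 - <<'E'
from tr import *
p=capture("top"); sticks(p); save(p,"t2.png",crop=(300,160,410,250),scale=7)
E
python3 look.py rake
```

```text
stick 323 [76.4 57.3] [85.3 46.5] 89.9 x [54.3 99. ] z [14.3 20.3 25.8]
stick 333 [ 77.2 -61.5] [47.4 82. ] 0.5 x [54.4 98.5] z [14.2 20.2 25.4]
[452.9 168.8 205.8] [[0.077, -0.997, 0.005], [-0.997, -0.077, 0.006], [-0.005, -0.005, -1.0]] 0.20304287009533448 29.99533880967647 [-1.   3.7 -1.7]
rake 0.94 [276. 238.] 2673 [453.3 159.5] [18.2 48.8] 5.3 z98 235.9
```

View pics/t2.png

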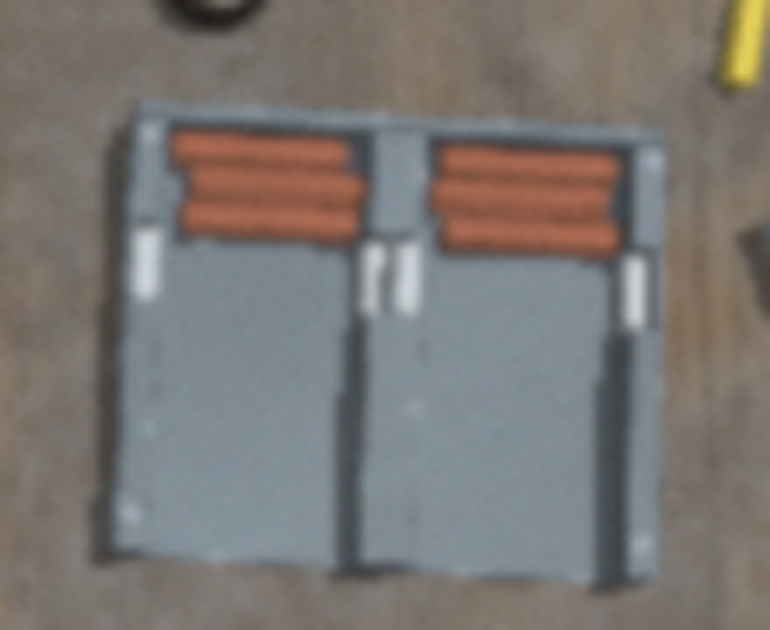

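The picture shows three sticks in each bay, at about (270,185) and (530,200), flat against the back wall and clear of the notches. Now I'll return the rake.

drive_tool(rows=[[0, -10.5, 32.7, 0, 0, 0, 0], [0, -10.5, 32.7, 0, 0, 0, 0], [0, -10.5, 32.7, 0, 0, 0, 0], [0, 0, 0, 0, 0, 0, 0], [0, 0, 0, 0, 0, 0, 0]])

```text
time_s: 18.98
tcp_pos: [0.4219, 0.2604, 0.205]
ee_rot: [[0.073, -0.997, 0.001], [-0.997, -0.073, 0.001], [-0.001, -0.001, -1.0]]
wrist_force: [0.7, -0.4, -1.6]
gripper_width: 0.203
gripper_force: 30.0
```

drive_tool(rows=[[0, 0, 0, -35, 0, 0, 0], [0, 0, 0, -30, 0, 0, 0], [0, 0, 0, -20, 0, 0, 0], [0, 0, 0, -12, 0, 0, 0], [0, 0, 0, 0, 0, 0, 0]])

```text
time_s: 19.4
tcp_pos: [0.421, 0.2567, 0.1053]
ee_rot: [[0.069, -0.998, -0.004], [-0.998, -0.069, -0.004], [0.004, 0.005, -1.0]]
wrist_force: [0.4, 0.5, -1.6]
gripper_width: 0.206
gripper_force: 30.0
```

```bash
python3 look.py rake rest
```

```text
[421.  256.7 105.3] [[0.069, -0.998, -0.004], [-0.998, -0.069, -0.004], [0.004, 0.005, -1.0]] 0.205825628177876 29.99354639556259 [ 0.4  0.5 -1.6]
rake 0.84 [278. 240.] 2741 [421.2 251.3] [18.2 41.5] 4.7 z98 135.5
rest 0.8 [295. 180.] 3312 [422.  249.8] [72.  97.6] 4.0 z98 14.3
```

drive_tool(rows=[[0, 0, 9.5, 0, 0, 0, 0], [0, 0, 0, -8, 0, 0, 0], [0, 0, 0, -7, 0, 0, 0], [0, 0, 0, -5, 0, 0, 0], [0, 0, 0, 0, 0, 0, 0]])

```text
time_s: 20.02
tcp_pos: [0.421, 0.2685, 0.0864]
ee_rot: [[0.072, -0.997, -0.002], [-0.997, -0.072, -0.002], [0.002, 0.003, -1.0]]
wrist_force: [-0.1, 0.2, -1.7]
gripper_width: 0.209
gripper_force: 30.0
```

drive_tool(rows=[[0, 0, 0, -1.5, 0, 0, 0], [0, 0, 0, 0, 0, 0, 0], [0, 0, 0, 0, 0, 0, 0]])

```text
time_s: 20.27
tcp_pos: [0.422, 0.2693, 0.0864]
ee_rot: [[0.072, -0.997, 0.0], [-0.997, -0.072, -0.0], [0.0, -0.0, -1.0]]
wrist_force: [-0.7, -0.5, -1.3]
gripper_width: 0.2
gripper_force: 30.0
```

```bash
python3 look.py rake rest
```

```text
[422.  269.3  86.4] [[0.072, -0.997, 0.0], [-0.997, -0.072, -0.0], [0.0, -0.0, -1.0]] 0.20043854317534796 29.993679563049227 [-0.7 -0.5 -1.3]
rake 0.7 [277. 239.] 2754 [422.3 260.9] [18.3 48.7] 5.1 z98 116.7
rest 0.56 [282. 162.] 4285 [421.9 250.3] [72.4 99. ] 3.3 z98 14.2
rest 0.52 [ 54. 203.] 2614 [560.2 265.1] [42.5 18.9] 70.3 z98 62.0
```

drive_tool(rows=[[0, 0, -1, -2, 0, 0, 0], [0, 0, 0, -1.5, 0, 0, 0], [0, 0, 0, -1, 0, 0, 0], [0, 0, 0, 0, 0, 0, 0], [0, 0, 0, 0, 0, 0, 0]])

```text
time_s: 20.88
tcp_pos: [0.422, 0.2682, 0.0819]
ee_rot: [[0.072, -0.997, 0.0], [-0.997, -0.072, -0.0], [0.0, -0.0, -1.0]]
wrist_force: [0.7, 0.3, -1.6]
gripper_width: 0.205
gripper_force: 30.0
```

drive_tool(rows=[[0, 0, 0, -0.7, 0, 0, 0], [0, 0, 0, 0, 0, 0, 0], [40, 0, 0, 0, 0, 0, 0], [40, 0, 0, 0, 0, 0, 0], [40, 0, 0, 0, 0, 0, 0]])

```text
time_s: 21.3
tcp_pos: [0.4221, 0.2684, 0.0812]
ee_rot: [[0.072, -0.997, 0.0], [-0.997, -0.072, 0.0], [-0.0, -0.0, -1.0]]
wrist_force: [-0.2, -0.7, -0.4]
gripper_width: 0.341
gripper_force: 0.0
```

drive_tool(rows=[[100, 0, 0, 0, 0, 0, 0], [100, 0, 0, 0, 0, 0, 0], [100, 0, 0, 0, 0, 0, 0], [100, 0, 0, 0, 0, 0, 0], [100, 0, 0, 0, 0, 0, 0]])

```text
time_s: 21.72
tcp_pos: [0.422, 0.2682, 0.0812]
ee_rot: [[0.072, -0.997, -0.0], [-0.997, -0.072, -0.0], [0.0, 0.0, -1.0]]
wrist_force: [-0.2, 0.7, 0.6]
gripper_width: 0.694
gripper_force: 0.0
```

drive_tool(rows=[[100, 0, 0, 0, 0, 0, 0], [100, 0, 0, 0, 0, 0, 0], [100, 0, 0, 0, 0, 0, 0]])

```text
time_s: 21.97
tcp_pos: [0.422, 0.2682, 0.0812]
ee_rot: [[0.072, -0.997, 0.0], [-0.997, -0.072, 0.0], [-0.0, -0.0, -1.0]]
wrist_force: [0.1, 0.1, 0.3]
gripper_width: 0.916
gripper_force: 0.0
```

```bash
python3 look.py rake
```

```text
[422.  268.2  81.2] [[0.072, -0.997, 0.0], [-0.997, -0.072, 0.0], [-0.0, -0.0, -1.0]] 0.9160711562903529 0.0 [0.1 0.1 0.3]
```

drive_tool(rows=[[100, 0, 0, 20, 0, 0, 0], [100, 0, 0, 40, 0, 0, 0], [100, 0, 0, 40, 0, 0, 0], [100, 0, 0, 40, 0, 0, 0], [100, 0, 0, 20, 0, 0, 0]])

```text
time_s: 22.48
tcp_pos: [0.4235, 0.2693, 0.2467]
ee_rot: [[0.073, -0.997, 0.007], [-0.997, -0.073, 0.005], [-0.005, -0.007, -1.0]]
wrist_force: [1.0, 0.6, 0.4]
gripper_width: 0.994
gripper_force: 0.0
```

drive_tool(rows=[[100, 35, -10, 0, 0, 0, -0.1], [100, 35, -8, 0, 0, 0, -0.1], [100, 35, -8, 0, 0, 0, -0.1], [100, 30, -8, 0, 0, 0, -0.11], [100, 0, 0, 0, 0, 0, 0]])

```text
time_s: 22.9
tcp_pos: [0.561, 0.2329, 0.24]
ee_rot: [[-0.338, -0.941, 0.001], [-0.941, 0.338, -0.001], [0.001, -0.001, -1.0]]
wrist_force: [0.6, 1.3, 0.3]
gripper_width: 1.003
gripper_force: 0.0
```

drive_tool(rows=[[100, 0, 0, 0, 0, 0, 0], [100, 0, 0, 0, 0, 0, 0]])

```text
time_s: 23.07
tcp_pos: [0.5564, 0.234, 0.2407]
ee_rot: [[-0.331, -0.944, -0.001], [-0.944, 0.331, -0.0], [0.001, 0.001, -1.0]]
wrist_force: [-1.0, -0.3, 0.0]
gripper_width: 0.998
gripper_force: 0.0
```

```bash
python3 look.py rake rest keeper_a; python3 - <<'E'
from tr import *
p=capture("wrist");save(p,"w7.png",scale=1.2)
E
```

```text
[556.4 234.  240.7] [[-0.331, -0.944, -0.001], [-0.944, 0.331, -0.0], [0.001, 0.001, -1.0]] 0.9983826471618362 0.0 [-1.  -0.3  0. ]
rake 0.58 [416. 175.] 1157 [422.3 267.1] [17.7 43.4] 3.9 z98 112.1
rest 0.68 [386. 142.] 2025 [420.6 266.8] [ 71.6 131.4] 4.2 z98 14.3
keeper_a 0.93 [416. 253.] 61 [469.4 318.1] [  8.9 164.1] 25.1 z98 42.1
keeper_a 0.65 [278. 204.] 714 [561.2 264.5] [41.2 17.3] 71.3 z98 62.2
```

View pics/w7.png

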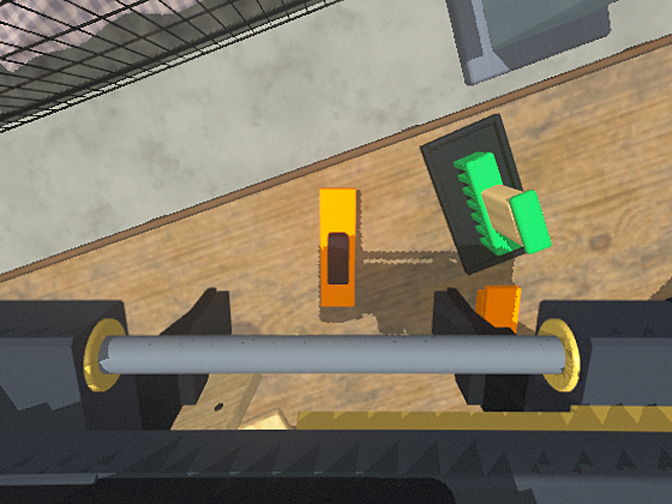

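drive_tool(rows=[[100, 3, 15, 0, 0, 0, 0], [100, 2, 15.5, -20, 0, 0, 0], [100, 0, 0, -35, 0, 0, 0], [100, 0, 0, -35, 0, 0, 0], [100, 0, 0, -35, 0, 0, 0]])

```text
time_s: 23.83
tcp_pos: [0.562, 0.2661, 0.1154]
ee_rot: [[-0.331, -0.944, 0.002], [-0.944, 0.331, 0.001], [-0.002, -0.001, -1.0]]
wrist_force: [0.3, 0.4, -0.1]
gripper_width: 0.998
gripper_force: 0.0
```

drive_tool(rows=[[100, 0, 0, -15, 0, 0, 0], [100, 0, 0, 0, 0, 0, 0], [100, 0, 0, 0, 0, 0, 0]])

```text
time_s: 24.08
tcp_pos: [0.5621, 0.2653, 0.1008]
ee_rot: [[-0.331, -0.944, -0.001], [-0.944, 0.331, -0.001], [0.001, 0.0, -1.0]]
wrist_force: [0.8, 0.9, 0.4]
gripper_width: 0.999
gripper_force: 0.0
```

```bash
python3 look.py keeper_a; cat > kp.py <<'E'
from h import *
def keeper(p,s,zt=None,near=None,f=lambda c:c):
    h=cv2.cvtColor(p["frame"],cv2.COLOR_RGB2HSV); m=((h[...,0]>12)&(h[...,0]<24)&(h[...,1]>190)&(h[...,2]>150)).astype(np.uint8)
    Z=cv2.connectedComponentsWithStats(m)
    for i in range(1,Z[0]):
        if Z[2][i,4]<150: continue
        c=cloud(p,Z[1]==i,s)*1000; zt_=zt or np.percentile(c[:,2],60); t=c[abs(c[:,2]-zt_)<5]
        if len(t)<60: continue
        t=f(t); q=cv2.minAreaRect(t[:,:2].astype(np.float32)); print("orange",len(t),np.round(Z[3][i]),np.round(q[0],1),np.round(q[1],1),round(q[2],2),"z",round(np.median(t[:,2]),1),np.round(np.percentile(t[:,2],[3,97]),1))
if __name__=="__main__":
    s=sense(); keeper(capture("wrist"),s)
E
python3 kp.py
```

```text
[562.1 265.3 100.8] [[-0.331, -0.944, -0.001], [-0.944, 0.331, -0.001], [0.001, 0.0, -1.0]] 0.9985203460911978 0.0 [0.8 0.9 0.4]
keeper_a 0.88 [274. 204.] 2085 [558.9 259.2] [53.5 17.9] 71.1 z98 62.2
orange 1494 [280. 235.] [558.8 259.4] [99.9 31.7] 70.68 z 28.1 [26.7 29.5]
```

drive_tool(rows=[[100, -0.6, -0.8, -20, 0, 0, 0], [100, 0, 0, -20, 0, 0, 0], [100, 0, 0, -11, 0, 0, 0], [100, 0, 0, 0, 0, 0, 0], [100, 0, 0, 0, 0, 0, 0]])

```text
time_s: 24.65
tcp_pos: [0.5618, 0.2642, 0.0509]
ee_rot: [[-0.331, -0.944, 0.001], [-0.944, 0.331, 0.0], [-0.0, -0.001, -1.0]]
wrist_force: [1.0, 0.1, 1.1]
gripper_width: 1.001
gripper_force: 0.0
```

drive_tool(rows=[[0, 0, 0, 0, 0, 0, 0], [0, 0, 0, 0, 0, 0, 0], [0, 0, 0, 0, 0, 0, 0], [0, 0, 0, 0, 0, 0, 0], [0, 0, 0, 0, 0, 0, 0]])

```text
time_s: 25.07
tcp_pos: [0.5615, 0.2641, 0.0508]
ee_rot: [[-0.332, -0.943, 0.001], [-0.943, 0.332, 0.001], [-0.001, -0.0, -1.0]]
wrist_force: [-0.1, 0.1, 0.9]
gripper_width: 0.704
gripper_force: 0.0
```

drive_tool(rows=[[0, 0, 0, 0, 0, 0, 0], [0, 0, 0, 0, 0, 0, 0], [0, 0, 0, 0, 0, 0, 0], [0, 0, 0, 0, 0, 0, 0], [0, 0, 0, 0, 0, 0, 0]])

```text
time_s: 25.48
tcp_pos: [0.5613, 0.2639, 0.0502]
ee_rot: [[-0.332, -0.943, -0.0], [-0.943, 0.332, -0.0], [0.0, 0.0, -1.0]]
wrist_force: [0.2, 0.5, -1.1]
gripper_width: 0.326
gripper_force: 0.0
```

drive_tool(rows=[[0, 0, 0, 0, 0, 0, 0], [0, 0, 0, 0, 0, 0, 0], [0, 0, 0, 0, 0, 0, 0], [0, 0, 0, 0, 0, 0, 0], [0, 0, 0, 0, 0, 0, 0]])

```text
time_s: 25.9
tcp_pos: [0.5613, 0.2639, 0.0501]
ee_rot: [[-0.332, -0.943, -0.0], [-0.943, 0.332, -0.0], [0.0, 0.0, -1.0]]
wrist_force: [0.4, 0.1, -1.2]
gripper_width: 0.204
gripper_force: 30.0
```

```bash
python3 look.py ; python3 kp.py
```

```text
[561.3 263.9  50.1] [[-0.332, -0.943, -0.0], [-0.943, 0.332, -0.0], [0.0, 0.0, -1.0]] 0.20385145942128885 29.96129319537431 [ 0.4  0.1 -1.2]
orange 848 [277. 212.] [550.  234.4] [47.2 31.4] 69.96 z 28.1 [24.3 29.5]
orange 710 [276. 335.] [575.  305.3] [20.3 31.4] 71.26 z 28.5 [27.5 29.5]
orange 569 [511. 335.] [445.8 362.7] [37.3  9.7] 58.25 z 20.4 [14.8 24.1]
```

drive_tool(rows=[[0, 0, 0, 5, 0, 0, 0], [0, 0, 0, 15, 0, 0, 0], [0, 0, 0, 35, 0, 0, 0], [0, 0, 0, 35, 0, 0, 0], [0, 0, 0, 30, 0, 0, 0]])

```text
time_s: 26.37
tcp_pos: [0.5615, 0.2639, 0.1724]
ee_rot: [[-0.331, -0.944, 0.001], [-0.944, 0.331, 0.0], [-0.0, -0.001, -1.0]]
wrist_force: [0.8, 0.8, -0.8]
gripper_width: 0.203
gripper_force: 30.0
```

drive_tool(rows=[[0, 2, -37.4, 0, 0, 0, 0.029], [0, 2, -37.4, 0, 0, 0, 0.029], [0, 2, -37.4, 0, 0, 0, 0.029], [0, 2, -37.4, 0, 0, 0, 0.029], [0, 2, -37.4, 0, 0, 0, 0.029]])

```text
time_s: 26.78
tcp_pos: [0.5708, 0.0753, 0.1705]
ee_rot: [[-0.19, -0.982, -0.0], [-0.982, 0.19, 0.0], [-0.0, 0.0, -1.0]]
wrist_force: [1.1, -0.7, -1.5]
gripper_width: 0.203
gripper_force: 30.0
```

drive_tool(rows=[[0, 2, -37.4, 0, 0, 0, 0.029], [0, 2, -37.4, 0, 0, 0, 0.029], [0, 2, -37.4, 0, 0, 0, 0.029], [0, 2, -37.4, 0, 0, 0, 0.029], [0, 2, -37.4, 0, 0, 0, 0.029]])

```text
time_s: 27.2
tcp_pos: [0.5809, -0.1118, 0.1705]
ee_rot: [[-0.046, -0.999, -0.0], [-0.999, 0.046, 0.0], [-0.0, 0.0, -1.0]]
wrist_force: [-0.1, -0.2, -1.3]
gripper_width: 0.205
gripper_force: 30.0
```

drive_tool(rows=[[0, 2, -37.4, 0, 0, 0, 0], [0, 2, -37.4, 0, 0, 0, 0], [0, 2, -37.4, 0, 0, 0, 0], [0, 0, 0, 0, 0, 0, 0], [0, 0, 0, 0, 0, 0, 0]])

```text
time_s: 27.62
tcp_pos: [0.5866, -0.2243, 0.1697]
ee_rot: [[-0.052, -0.999, -0.001], [-0.999, 0.052, 0.0], [-0.0, 0.001, -1.0]]
wrist_force: [-0.0, -0.5, -0.8]
gripper_width: 0.205
gripper_force: 30.0
```

```bash
python3 - <<'E'
from tr import *
from kp import keeper
s=tcp(); p=capture("wrist"); keeper(p,s,f=lambda c:w2t(c/1000)); sticks(p,s)
print("top");keeper(capture("top"),None)
E
```

```text
tcp tray [ 32.4  58.7 169.7] yaw rel -0.21 gw 0.205 F [-0.  -0.5 -0.8]
orange 5114 [276. 192.] [31.9 27.3] [47.  31.7] 89.78 z 147.9 [146.7 149.1]
orange 200 [ 14. 264.] [249.6 109.2] [ 8.1 23.8] 49.75 z 50.0 [47.1 52.8]
orange 701 [276. 335.] [ 32.1 102.8] [30.8 19.8] 0.21 z 148.1 [147.1 149.1]
stick 6141 [ 75.6 -57.9] [49.7 77. ] 0.0 x [51.3 99.2] z [15.3 20.8 22.9]
stick 5682 [57.2 55.9] [ 86.  104.2] 0.4 x [16.7 98.9] z [ 16.2  21.7 180.7]
top
```

```bash
cat >> tr.py <<'E'
def ledges(p,s):
    f=p["frame"]; wh=(f.min(2)>150)&(f.max(2).astype(int)-f.min(2)<30)
    c=w2t(cloud(p,wh,s)); c=c[(abs(c[:,2]-25)<5)&(abs(c[:,0]-33)<30)]
    for y in(-113,-7,7,113):
        e=c[abs(c[:,1]-y)<7.0]
        if len(e)>40: print("ledge",y,len(e),"x",np.round(np.percentile(e[:,0],[1,3,97,99]),1),"y",np.round(np.percentile(e[:,1],[1,3,97,99]),1),"z",round(np.median(e[:,2]),1))
E
python3 - <<'E'
from tr import *
import pickle
s=tcp(); p=capture("wrist"); ledges(p,s); ribchk(p,s); save(p,"w8.png",scale=1.2)
p,s=pickle.load(open("tray2.pkl","rb")); ledges(p,s)
E
```

```text
tcp tray [ 32.6  61.  170. ] yaw rel -0.0 gw 0.211 F [ 0.7 -0.1 -1.8]
ledge -7 573 x [15.8 16.5 50.2 51. ] y [-12.3 -12.3  -2.8  -2.8] z 25.2
ledge 7 468 x [16.3 17.1 50.4 51.2] y [ 2.8  2.8 11.  11. ] z 25.3
rib y [-11.5 -11.3  11.6  11.7] z 37.227071954726135
front x [-192.7 -191.2]
back x 3056 [ 92.9  94.5 108.1 108.5]
ledge -113 305 x [16.5 16.8 49.7 50.7] y [-117.3 -117.1 -108.  -107.9] z 25.5
ledge -7 268 x [16.8 17.1 50.  50.6] y [-12.3 -12.2  -2.4  -2.3] z 25.2
ledge 7 170 x [16.2 17.2 49.7 49.8] y [ 3.3  3.5 11.6 11.6] z 25.3
ledge 113 116 x [17.4 17.5 50.5 50.9] y [108.  108.7 116.8 117.1] z 25.5
```

View pics/w8.png

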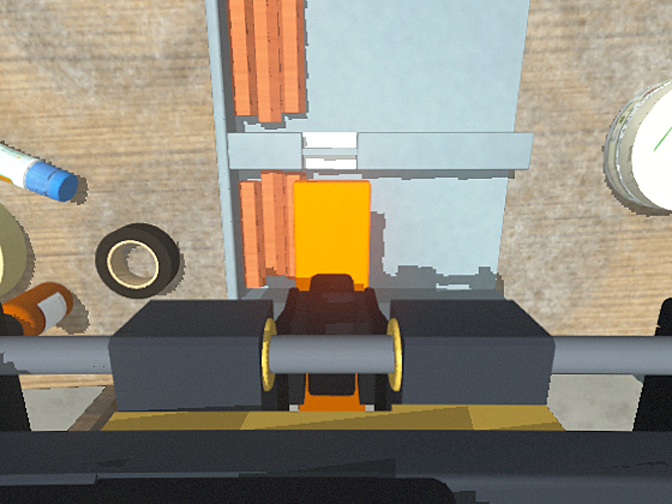

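drive_tool(rows=[[0, 1.1, -0.6, -20, 0, 0, 0], [0, 0, 0, -30, 0, 0, 0], [0, 0, 0, -25, 0, 0, 0], [0, 0, 0, -15, 0, 0, 0], [0, 0, 0, 0, 0, 0, 0]])

```text
time_s: 28.18
tcp_pos: [0.587, -0.2207, 0.0767]
ee_rot: [[-0.046, -0.999, -0.005], [-0.999, 0.046, 0.002], [-0.001, 0.005, -1.0]]
wrist_force: [0.1, 0.3, -0.9]
gripper_width: 0.204
gripper_force: 30.0
```

drive_tool(rows=[[0, 0, 0, 0, 0, 0, 0], [0, 0, 0, 0, 0, 0, 0]])

```text
time_s: 28.35
tcp_pos: [0.5895, -0.2222, 0.0817]
ee_rot: [[-0.046, -0.999, 0.002], [-0.999, 0.046, -0.001], [0.001, -0.002, -1.0]]
wrist_force: [-0.1, 0.0, -0.6]
gripper_width: 0.208
gripper_force: 30.0
```

```bash
python3 - <<'E'
from tr import *
from kp import keeper
s=tcp(); p=capture("wrist"); keeper(p,s,f=lambda c:w2t(c/1000)); ledges(p,s); ribchk(p,s)
E
```

```text
tcp tray [35.2 60.9 81.7] yaw rel 0.14 gw 0.208 F [-0.1  0.  -0.6]
orange 5107 [276. 192.] [34.9 29.7] [31.8 46.6] 0.25 z 59.9 [58.7 61. ]
orange 702 [276. 335.] [ 34.3 104.5] [31.4 21.3] 0.12 z 60.0 [59.  61.1]
ledge -7 1145 x [15.7 16.2 50.4 51. ] y [-11.8 -11.8  -2.4  -2.4] z 25.3
ledge 7 711 x [15.8 16.3 50.6 51.1] y [2.7 2.7 9.1 9.1] z 25.3
rib y [-12.  -11.5  10.8  11.4] z 37.23644260525477
front x [-98.9 -98.1]
back x 4736 [ 92.6  93.8 107.6 108. ]
```

drive_tool(rows=[[0, 0, 0, 0, 0, 0, 0], [0, 0, 0, 0, 0, 0, 0], [0, 0, 0, 0, 0, 0, 0]])

```text
time_s: 28.65
tcp_pos: [0.5887, -0.2229, 0.0812]
ee_rot: [[-0.048, -0.999, 0.001], [-0.999, 0.048, -0.0], [0.0, -0.001, -1.0]]
wrist_force: [-0.2, -0.5, -1.8]
gripper_width: 0.206
gripper_force: 30.0
```

```bash
python3 - <<'E'
from tr import *
from kp import keeper
s=tcp(); p=capture("wrist"); keeper(p,s,f=lambda c:w2t(c/1000)); ledges(p,s)
E
```

```text
tcp tray [34.5 60.1 81.2] yaw rel 0.02 gw 0.206 F [-0.2 -0.5 -1.8]
orange 5116 [276. 192.] [34.1 28.9] [47.1 31.8] 89.81 z 59.3 [58.1 60.5]
orange 698 [276. 335.] [ 33.8 104.3] [31.4 20.6] 0.83 z 59.4 [58.4 60.5]
ledge -7 1182 x [15.7 16.4 50.6 51.2] y [-12.  -12.   -2.4  -2.3] z 25.3
ledge 7 623 x [15.7 16.1 50.3 50.9] y [2.9 3.  8.2 8.3] z 25.3
```

drive_tool(rows=[[0, -0.6, 0, -3, 0, 0, 0], [0, 0, 0, -5, 0, 0, 0], [0, 0, 0, -5, 0, 0, 0], [0, 0, 0, -5, 0, 0, 0], [0, 0, 0, -3, 0, 0, 0]])

```text
time_s: 29.12
tcp_pos: [0.5873, -0.2228, 0.0579]
ee_rot: [[-0.048, -0.999, -0.002], [-0.999, 0.048, 0.0], [-0.0, 0.002, -1.0]]
wrist_force: [0.2, -0.3, -2.3]
gripper_width: 0.208
gripper_force: 30.0
```

drive_tool(rows=[[0, 0, 0, -1, 0, 0, 0], [0, 0, 0, -1, 0, 0, 0], [0, 0, 0, 0, 0, 0, 0], [0, 0, 0, 0, 0, 0, 0]])

```text
time_s: 29.45
tcp_pos: [0.5883, -0.2229, 0.0573]
ee_rot: [[-0.048, -0.999, 0.001], [-0.999, 0.048, -0.0], [0.0, -0.001, -1.0]]
wrist_force: [-0.7, -0.6, -2.0]
gripper_width: 0.203
gripper_force: 30.0
```

```bash
python3 - <<'E'
from tr import *
from kp import keeper
s=tcp(); p=capture("wrist"); keeper(p,s,f=lambda c:w2t(c/1000)); ledges(p,s);sticks(p,s)
E
```

```text
tcp tray [34.  60.1 57.3] yaw rel 0.02 gw 0.203 F [-0.7 -0.6 -2. ]
orange 5107 [276. 192.] [33.6 28.8] [31.7 47.1] 0.06 z 35.5 [34.3 36.7]
orange 700 [276. 335.] [ 33.4 104.4] [19.8 30.8] 89.37 z 35.6 [34.6 36.7]
ledge -7 1535 x [15.7 16.4 50.5 51.2] y [-12.3 -11.9  -2.4  -2.3] z 25.3
ledge 7 470 x [15.6 15.7 51.  51.1] y [ 2.8  2.8  9.8 11.1] z 25.3
stick 9073 [ 75.5 -41.9] [50.1 45.5] 0.2 x [51.1 98.7] z [15.4 20.8 22.9]
stick 122 [33.7  5.3] [30.4  0.5] 0.2 x [18.9 48.2] z [29.7 32.6 35.2]
stick 8603 [58.1 43.7] [59.3 84.1] 89.5 x [19.9 98.2] z [15.8 21.2 67.8]
```

drive_tool(rows=[[0, 0, 0, -0.6, 0, 0, 0], [0, 0, 0, 0, 0, 0, 0], [0, 0, 0, 0, 0, 0, 0]])

```text
time_s: 29.75
tcp_pos: [0.5883, -0.2229, 0.0571]
ee_rot: [[-0.048, -0.999, 0.001], [-0.999, 0.048, -0.0], [0.0, -0.001, -1.0]]
wrist_force: [-0.0, 0.2, 0.6]
gripper_width: 0.208
gripper_force: 30.0
```

drive_tool(rows=[[35, 0, 0, 0, 0, 0, 0], [35, 0, 0, 0, 0, 0, 0], [35, 0, 0, 0, 0, 0, 0], [35, 0, 0, 0, 0, 0, 0], [60, 0, 0, 0, 0, 0, 0]])

```text
time_s: 30.17
tcp_pos: [0.5879, -0.2229, 0.0566]
ee_rot: [[-0.048, -0.999, 0.0], [-0.999, 0.048, -0.0], [0.0, -0.0, -1.0]]
wrist_force: [-0.4, -0.3, -0.1]
gripper_width: 0.37
gripper_force: 0.0
```

drive_tool(rows=[[60, 0, 0, 0, 0, 0, 0], [60, 0, 0, 0, 0, 0, 0], [60, 0, 0, 0, 0, 0, 0], [60, 0, 0, 0, 0, 0, 0], [60, 0, 0, 0, 0, 0, 0]])

```text
time_s: 30.58
tcp_pos: [0.5879, -0.2228, 0.0566]
ee_rot: [[-0.048, -0.999, 0.0], [-0.999, 0.048, -0.0], [0.0, -0.0, -1.0]]
wrist_force: [-0.0, 1.5, 1.0]
gripper_width: 0.591
gripper_force: 0.0
```

drive_tool(rows=[[60, 0, 0, 15, 0, 0, 0], [60, 0, 0, 40, 0, 0, 0], [60, 0, 0, 40, 0, 0, 0], [60, 0, 0, 0, 0, 0, 0], [60, 0, 0, 0, 0, 0, 0]])

```text
time_s: 31.0
tcp_pos: [0.5896, -0.2231, 0.1551]
ee_rot: [[-0.048, -0.999, 0.007], [-0.999, 0.048, -0.001], [0.001, -0.007, -1.0]]
wrist_force: [-0.1, 0.3, 0.4]
gripper_width: 0.597
gripper_force: 0.0
```

```bash
python3 - <<'E'
from tr import *
from kp import keeper
s=tcp(); p=capture("wrist"); keeper(p,s,f=lambda c:w2t(c/1000)); sticks(p,s)
print("top"); p=capture("top"); keeper(p,None)
for r in masks_of("keeper_a",p)[:4]: c=cloud(p,r["region"]); print(r["p"],r["xy"],np.round(np.median(c,0)*1000))
E
```

```text
tcp tray [ 35.3  60.  155.1] yaw rel 0.03 gw 0.597 F [-0.1  0.3  0.4]
orange 3622 [278. 195.] [33.6 61.3] [ 31.7 111.9] 0.2 z 35.2 [33.9 36.5]
stick 6319 [ 75.5 -56.2] [49.5 73.7] 0.1 x [51.2 99.3] z [15.2 20.8 22.9]
stick 5221 [74.5 57. ] [51.3 92.4] 0.2 x [49.7 98.9] z [15.2 20.9 23. ]
stick 43 [16.2 38.4] [ 1.3 41.5] 3.7 x [15.6 18.1] z [ 5.3  6.4 34.3]
stick 110 [34.1 41.9] [ 4.  15.2] 89.8 x [27.1 41.2] z [39.6 50.5 68.1]
stick 48 [21.8 53.2] [ 4.8 16.6] 9.2 x [18.8 24.9] z [33.9 35.1 36.5]
stick 55 [23.  72.9] [ 2.3 39.6] 2.6 x [21.8 24.9] z [34.3 35.4 67.1]
stick 41 [42.5 74.9] [33.4  1.8] 85.6 x [41.5 44. ] z [35.6 67.5 68.4]
top
0.56 [138.1, 241.3] [444. 396.  30.]
0.52 [323.8, 196.4] [ 591. -184.   35.]
```

drive_tool(rows=[[100, 0, 0, 30, 0, 0, 0], [100, 0, 0, 30, 0, 0, 0], [100, 0, 0, 30, 0, 0, 0], [100, -8.4, 37, 0, 0, 0, 0], [100, -8.4, 37, 0, 0, 0, 0]])

```text
time_s: 31.57
tcp_pos: [0.5714, -0.1494, 0.2417]
ee_rot: [[-0.052, -0.999, 0.001], [-0.999, 0.052, -0.0], [-0.0, -0.001, -1.0]]
wrist_force: [0.2, 1.1, -1.1]
gripper_width: 0.893
gripper_force: 0.0
```

drive_tool(rows=[[100, -8.4, 37, 0, 0, 0, 0], [100, -8.4, 37, 0, 0, 0, 0], [100, -8.4, 37, 0, 0, 0, 0], [100, -8.4, 37, 0, 0, 0, 0], [100, -8.4, 37, 0, 0, 0, 0]])

```text
time_s: 31.98
tcp_pos: [0.5277, 0.0376, 0.24]
ee_rot: [[-0.048, -0.999, -0.003], [-0.999, 0.048, -0.001], [0.001, 0.003, -1.0]]
wrist_force: [0.7, 0.4, 0.0]
gripper_width: 1.001
gripper_force: 0.0
```

drive_tool(rows=[[100, -8.4, 37, 0, 0, 0, 0], [100, -8.4, 37, 0, 0, 0, 0], [100, -8.4, 37, 0, 0, 0, 0], [100, -8.4, 37, 0, 0, 0, 0], [100, -8.4, 37, 0, 0, 0, 0]])

```text
time_s: 32.4
tcp_pos: [0.4857, 0.2225, 0.2401]
ee_rot: [[-0.048, -0.999, -0.002], [-0.999, 0.048, -0.002], [0.002, 0.002, -1.0]]
wrist_force: [0.0, 0.0, 0.4]
gripper_width: 1.002
gripper_force: 0.0
```

drive_tool(rows=[[100, -8.4, 37, 0, 0, 0, 0], [100, -8.4, 37, 0, 0, 0, 0], [100, -8.4, 37, 0, 0, 0, 0], [100, -8.4, 37, 0, 0, 0, 0], [100, 0, 0, 0, 0, 0, 0]])

```text
time_s: 32.82
tcp_pos: [0.4519, 0.3743, 0.2392]
ee_rot: [[-0.043, -0.999, -0.001], [-0.999, 0.043, -0.001], [0.001, 0.001, -1.0]]
wrist_force: [0.5, -0.1, 0.4]
gripper_width: 0.999
gripper_force: 0.0
```

drive_tool(rows=[[100, 0, 0, 0, 0, 0, 0], [100, 0, 0, 0, 0, 0, 0]])

```text
time_s: 32.98
tcp_pos: [0.4529, 0.3687, 0.24]
ee_rot: [[-0.048, -0.999, -0.002], [-0.999, 0.048, -0.003], [0.003, 0.002, -1.0]]
wrist_force: [-0.6, -0.8, 0.2]
gripper_width: 0.996
gripper_force: 0.0
```

```bash
python3 look.py rake keeper_a;python3 kp.py; python3 - <<'E'
from tr import *
p=capture("wrist");save(p,"w9.png",scale=1.2)
E
```

```text
[452.9 368.7 240. ] [[-0.048, -0.999, -0.002], [-0.999, 0.048, -0.003], [0.003, 0.002, -1.0]] 0.9961340823221899 0.0 [-0.6 -0.8  0.2]
rake 0.71 [306.  76.] 1482 [421.3 267.7] [18.1 44.4] 4.0 z98 112.4
keeper_a 0.55 [284. 209.] 718 [443.9 404.2] [42.  18.3] 71.5 z98 62.2
orange 1501 [286. 213.] [444.  404.5] [112.1  32.2] 71.6 z 28.2 [26.5 29.7]
```

View pics/w9.png

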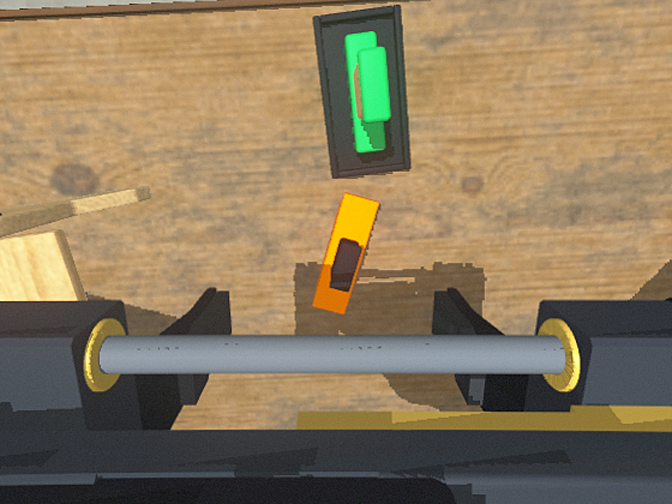

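drive_tool(rows=[[100, -4.5, 18, 0, 0, 0, -0.091], [100, -4.4, 17.7, 0, 0, 0, -0.091], [100, 0, 0, -30, 0, 0, -0.091], [100, 0, 0, -35, 0, 0, 0], [100, 0, 0, -35, 0, 0, 0]])

```text
time_s: 33.7
tcp_pos: [0.445, 0.4051, 0.1417]
ee_rot: [[-0.316, -0.949, 0.002], [-0.949, 0.316, 0.003], [-0.003, -0.001, -1.0]]
wrist_force: [0.3, 0.4, -0.9]
gripper_width: 0.999
gripper_force: 0.0
```

drive_tool(rows=[[100, 0, 0, -35, 0, 0, 0], [100, 0, 0, -5, 0, 0, 0], [100, 0, 0, 0, 0, 0, 0], [100, 0, 0, 0, 0, 0, 0]])

```text
time_s: 34.03
tcp_pos: [0.4456, 0.4055, 0.1032]
ee_rot: [[-0.315, -0.949, 0.002], [-0.949, 0.315, 0.001], [-0.002, -0.001, -1.0]]
wrist_force: [0.4, -0.2, 0.5]
gripper_width: 0.996
gripper_force: 0.0
```

```bash
python3 look.py keeper_a;python3 kp.py
```

```text
[445.6 405.5 103.2] [[-0.315, -0.949, 0.002], [-0.949, 0.315, 0.001], [-0.002, -0.001, -1.0]] 0.9964058185769671 0.0 [ 0.4 -0.2  0.5]
orange 1563 [280. 235.] [441.9 399.5] [101.2  31.6] 71.51 z 28.2 [26.8 29.4]
```

drive_tool(rows=[[100, -1.2, -1, -20, 0, 0, 0], [100, 0, 0, -20, 0, 0, 0], [100, 0, 0, -13, 0, 0, 0], [100, 0, 0, 0, 0, 0, 0], [100, 0, 0, 0, 0, 0, 0]])

```text
time_s: 34.6
tcp_pos: [0.4438, 0.4043, 0.0497]
ee_rot: [[-0.315, -0.949, 0.001], [-0.949, 0.315, 0.001], [-0.001, -0.001, -1.0]]
wrist_force: [0.7, 0.8, 0.7]
gripper_width: 0.999
gripper_force: 0.0
```

drive_tool(rows=[[0, 0, 0, 0, 0, 0, 0], [0, 0, 0, 0, 0, 0, 0], [0, 0, 0, 0, 0, 0, 0], [0, 0, 0, 0, 0, 0, 0], [0, 0, 0, 0, 0, 0, 0]])

```text
time_s: 35.02
tcp_pos: [0.4435, 0.4041, 0.0492]
ee_rot: [[-0.315, -0.949, 0.001], [-0.949, 0.315, 0.001], [-0.001, -0.0, -1.0]]
wrist_force: [-0.7, -1.1, 0.5]
gripper_width: 0.71
gripper_force: 0.0
```

drive_tool(rows=[[0, 0, 0, 0, 0, 0, 0], [0, 0, 0, 0, 0, 0, 0], [0, 0, 0, 0, 0, 0, 0], [0, 0, 0, 0, 0, 0, 0], [0, 0, 0, 0, 0, 0, 0]])

```text
time_s: 35.43
tcp_pos: [0.4433, 0.4038, 0.0486]
ee_rot: [[-0.315, -0.949, -0.0], [-0.949, 0.315, -0.0], [0.0, 0.0, -1.0]]
wrist_force: [-0.5, -0.3, -0.6]
gripper_width: 0.33
gripper_force: 0.0
```

drive_tool(rows=[[0, 0, 0, 0, 0, 0, 0], [0, 0, 0, 0, 0, 0, 0], [0, 0, 0, 0, 0, 0, 0], [0, 0, 0, 0, 0, 0, 0], [0, 0, 0, 0, 0, 0, 0]])

```text
time_s: 35.85
tcp_pos: [0.4433, 0.4038, 0.0485]
ee_rot: [[-0.316, -0.949, -0.0], [-0.949, 0.316, -0.0], [0.0, 0.0, -1.0]]
wrist_force: [-0.1, 0.6, 0.1]
gripper_width: 0.2
gripper_force: 29.9
```

```bash
python3 look.py;python3 kp.py
```

```text
[443.3 403.8  48.5] [[-0.316, -0.949, -0.0], [-0.949, 0.316, -0.0], [0.0, 0.0, -1.0]] 0.20032921027368125 29.926428337785183 [-0.1  0.6  0.1]
orange 795 [276. 213.] [432.6 373.5] [46.6 31.5] 71.24 z 28.2 [24.1 29.8]
orange 607 [276. 335.] [456.  446.3] [19.9 31.2] 64.75 z 28.5 [27.5 29.5]
```

drive_tool(rows=[[0, 0, 0, 5, 0, 0, 0], [0, 0, 0, 30, 0, 0, 0], [0, 0, 0, 40, 0, 0, 0], [0, 0, 0, 40, 0, 0, 0], [0, 0, 0, 35, 0, 0, 0]])

```text
time_s: 36.32
tcp_pos: [0.4434, 0.4038, 0.2015]
ee_rot: [[-0.315, -0.949, 0.001], [-0.949, 0.315, 0.001], [-0.001, -0.001, -1.0]]
wrist_force: [1.8, 0.7, -1.7]
gripper_width: 0.206
gripper_force: 29.9
```

drive_tool(rows=[[0, 7, -37.4, 0, 0, 0, 0.0137], [0, 7, -37.4, 0, 0, 0, 0.0137], [0, 7, -37.4, 0, 0, 0, 0.0137], [0, 7, -37.4, 0, 0, 0, 0.0137], [0, 7, -37.4, 0, 0, 0, 0.0137]])

```text
time_s: 36.73
tcp_pos: [0.478, 0.2151, 0.1991]
ee_rot: [[-0.249, -0.969, 0.0], [-0.969, 0.249, 0.0], [-0.0, -0.0, -1.0]]
wrist_force: [0.7, -1.3, -1.5]
gripper_width: 0.205
gripper_force: 29.9
```

drive_tool(rows=[[0, 7, -37.4, 0, 0, 0, 0.0137], [0, 7, -37.4, 0, 0, 0, 0.0137], [0, 7, -37.4, 0, 0, 0, 0.0137], [0, 7, -37.4, 0, 0, 0, 0.0137], [0, 7, -37.4, 0, 0, 0, 0.0137]])

```text
time_s: 37.15
tcp_pos: [0.5131, 0.028, 0.1992]
ee_rot: [[-0.182, -0.983, 0.001], [-0.983, 0.182, 0.0], [-0.0, -0.0, -1.0]]
wrist_force: [0.8, 0.4, -0.5]
gripper_width: 0.208
gripper_force: 29.9
```

drive_tool(rows=[[0, 7, -37.4, 0, 0, 0, 0.0137], [0, 7, -37.4, 0, 0, 0, 0.0137], [0, 7, -37.4, 0, 0, 0, 0.0137], [0, 7, -37.4, 0, 0, 0, 0.0137], [0, 7, -37.4, 0, 0, 0, 0.0137]])

```text
time_s: 37.57
tcp_pos: [0.5481, -0.159, 0.1991]
ee_rot: [[-0.115, -0.993, 0.0], [-0.993, 0.115, 0.0], [-0.0, -0.0, -1.0]]
wrist_force: [1.5, 0.1, -1.5]
gripper_width: 0.206
gripper_force: 29.9
```

drive_tool(rows=[[0, 7, -37.4, 0, 0, 0, 0.0137], [0, 7, -37.4, 0, 0, 0, 0.0137], [0, 7, -37.4, 0, 0, 0, 0.0137], [0, 7, -37.4, 0, 0, 0, 0.0137], [0, 7, -36, 0, 0, 0, 0.0137]])

```text
time_s: 37.98
tcp_pos: [0.5831, -0.3447, 0.1988]
ee_rot: [[-0.047, -0.999, -0.0], [-0.999, 0.047, 0.0], [-0.0, 0.0, -1.0]]
wrist_force: [1.4, 0.2, -0.9]
gripper_width: 0.203
gripper_force: 29.9
```

drive_tool(rows=[[0, 0, 0, 0, 0, 0, 0], [0, 0, 0, 0, 0, 0, 0], [0, 0, 0, 0, 0, 0, 0], [0, 0, 0, 0, 0, 0, 0]])

```text
time_s: 38.32
tcp_pos: [0.5832, -0.3417, 0.1988]
ee_rot: [[-0.046, -0.999, -0.0], [-0.999, 0.046, 0.0], [-0.0, 0.0, -1.0]]
wrist_force: [-0.4, -0.9, -0.8]
gripper_width: 0.204
gripper_force: 29.9
```

```bash
python3 - <<'E'
from tr import *
from kp import keeper
s=tcp(); p=capture("wrist"); keeper(p,s,f=lambda c:w2t(c/1000)); ledges(p,s)
E
```

```text
tcp tray [ 34.6 -58.8 198.8] yaw rel 0.13 gw 0.204 F [-0.4 -0.9 -0.8]
orange 5228 [276. 192.] [ 34.5 -90.6] [46.5 31.9] 89.94 z 178.6 [177.3 179.7]
orange 580 [275. 336.] [ 32.9 -13.2] [19.1 30.2] 77.85 z 178.8 [177.8 179.8]
ledge -113 318 x [16.  16.9 48.8 49.5] y [-117.1 -117.1 -109.  -108.9] z 25.2
```

drive_tool(rows=[[0, -0.8, -1.2, -10, 0, 0, -0.002], [0, 0, 0, -35, 0, 0, 0], [0, 0, 0, -35, 0, 0, 0], [0, 0, 0, -25, 0, 0, 0], [0, 0, 0, -13, 0, 0, 0]])

```text
time_s: 38.78
tcp_pos: [0.58, -0.3418, 0.0759]
ee_rot: [[-0.049, -0.999, -0.007], [-0.999, 0.049, 0.003], [-0.003, 0.007, -1.0]]
wrist_force: [0.6, 0.4, -1.5]
gripper_width: 0.202
gripper_force: 29.9
```

drive_tool(rows=[[0, 0, 0, 0, 0, 0, 0], [0, 0, 0, 0, 0, 0, 0], [0, 0, 0, 0, 0, 0, 0], [0, 0, 0, 0, 0, 0, 0], [0, 0, 0, 0, 0, 0, 0]])

```text
time_s: 39.2
tcp_pos: [0.5835, -0.3441, 0.0824]
ee_rot: [[-0.049, -0.999, 0.003], [-0.999, 0.049, -0.001], [0.001, -0.003, -1.0]]
wrist_force: [0.3, 0.6, 0.5]
gripper_width: 0.205
gripper_force: 29.9
```

```bash
python3 - <<'E'
from tr import *
from kp import keeper
s=tcp(); p=capture("wrist"); keeper(p,s,f=lambda c:w2t(c/1000)); ledges(p,s)
E
```

```text
tcp tray [ 35.1 -61.2  82.4] yaw rel -0.02 gw 0.205 F [0.3 0.6 0.5]
orange 5249 [276. 192.] [ 34.8 -93.1] [46.5 31.8] 89.78 z 62.2 [60.9 63.4]
orange 600 [275. 336.] [ 34.6 -18.5] [20.  30.5] 89.56 z 62.4 [61.4 63.4]
ledge -113 495 x [15.6 16.1 50.  51.1] y [-117.2 -117.1 -113.  -112.7] z 25.3
```

drive_tool(rows=[[0, -1, 0.1, -1, 0, 0, 0], [0, 0, 0, 0, 0, 0, 0], [0, 0, 0, 0, 0, 0, 0], [0, 0, 0, 0, 0, 0, 0], [0, 0, 0, 0, 0, 0, 0]])

```text
time_s: 39.67
tcp_pos: [0.5816, -0.3439, 0.0796]
ee_rot: [[-0.049, -0.999, 0.0], [-0.999, 0.049, -0.0], [0.0, -0.0, -1.0]]
wrist_force: [0.8, 0.1, -0.8]
gripper_width: 0.204
gripper_force: 29.9
```

```bash
python3 - <<'E'
from tr import *
from kp import keeper
s=tcp(); p=capture("wrist"); keeper(p,s,f=lambda c:w2t(c/1000)); ledges(p,s)
E
```

```text
tcp tray [ 33.1 -61.1  79.6] yaw rel -0.04 gw 0.204 F [ 0.8  0.1 -0.8]
orange 5246 [276. 192.] [ 32.8 -92.8] [46.9 31.7] 89.88 z 59.4 [58.1 60.6]
orange 601 [275. 336.] [ 31.6 -14.9] [20.4 30.6] 76.85 z 59.6 [58.5 60.7]
ledge -113 502 x [15.7 16.4 50.4 51.1] y [-117.3 -117.2 -113.2 -113.1] z 25.3
```

drive_tool(rows=[[0, 0.6, 0.2, -3, 0, 0, 0], [0, 0, 0, -5, 0, 0, 0], [0, 0, 0, -5, 0, 0, 0], [0, 0, 0, -5, 0, 0, 0], [0, 0, 0, -3, 0, 0, 0]])

```text
time_s: 40.13
tcp_pos: [0.5816, -0.3434, 0.0573]
ee_rot: [[-0.049, -0.999, -0.002], [-0.999, 0.049, 0.001], [-0.001, 0.002, -1.0]]
wrist_force: [0.6, -0.0, -0.8]
gripper_width: 0.204
gripper_force: 29.9
```

drive_tool(rows=[[0, 0, 0, -1, 0, 0, 0], [0, 0, 0, -1, 0, 0, 0], [0, 0, 0, 0, 0, 0, 0], [0, 0, 0, 0, 0, 0, 0]])

```text
time_s: 40.47
tcp_pos: [0.5823, -0.3437, 0.0568]
ee_rot: [[-0.049, -0.999, 0.0], [-0.999, 0.049, -0.0], [0.0, -0.0, -1.0]]
wrist_force: [0.2, 0.4, -1.4]
gripper_width: 0.201
gripper_force: 29.9
```

```bash
python3 - <<'E'
from tr import *
from kp import keeper
s=tcp(); p=capture("wrist"); keeper(p,s,f=lambda c:w2t(c/1000)); ledges(p,s)
E
```

```text
tcp tray [ 33.9 -60.9  56.8] yaw rel -0.04 gw 0.201 F [ 0.2  0.4 -1.4]
orange 5244 [276. 192.] [ 33.5 -92.6] [46.6 31.7] 89.93 z 36.6 [35.3 37.7]
orange 603 [275. 336.] [ 32.3 -15. ] [19.5 30.3] 77.58 z 36.7 [35.7 37.8]
ledge -113 258 x [15.5 15.5 51.  51.3] y [-116.8 -116.7 -110.5 -109.2] z 25.3
```

drive_tool(rows=[[0, 0, 0, -1, 0, 0, 0], [0, 0, 0, -0.5, 0, 0, 0], [0, 0, 0, 0, 0, 0, 0], [0, 0, 0, 0, 0, 0, 0]])

```text
time_s: 40.85
tcp_pos: [0.5823, -0.3437, 0.0555]
ee_rot: [[-0.049, -0.999, 0.001], [-0.999, 0.049, -0.0], [0.0, -0.001, -1.0]]
wrist_force: [0.2, 0.0, 0.9]
gripper_width: 0.205
gripper_force: 29.9
```

drive_tool(rows=[[35, 0, 0, 0, 0, 0, 0], [35, 0, 0, 0, 0, 0, 0], [35, 0, 0, 0, 0, 0, 0], [35, 0, 0, 0, 0, 0, 0], [60, 0, 0, 0, 0, 0, 0]])

```text
time_s: 41.27
tcp_pos: [0.5822, -0.3437, 0.0551]
ee_rot: [[-0.049, -0.999, 0.0], [-0.999, 0.049, -0.0], [0.0, -0.0, -1.0]]
wrist_force: [-0.1, 1.2, -0.1]
gripper_width: 0.366
gripper_force: 0.0
```

drive_tool(rows=[[60, 0, 0, 0, 0, 0, 0], [60, 0, 0, 0, 0, 0, 0], [60, 0, 0, 0, 0, 0, 0], [60, 0, 0, 0, 0, 0, 0], [60, 0, 0, 0, 0, 0, 0]])

```text
time_s: 41.68
tcp_pos: [0.5822, -0.3436, 0.0551]
ee_rot: [[-0.049, -0.999, 0.0], [-0.999, 0.049, 0.0], [-0.0, -0.0, -1.0]]
wrist_force: [0.1, -0.1, -1.1]
gripper_width: 0.595
gripper_force: 0.0
```

drive_tool(rows=[[60, 0, 0, 15, 0, 0, 0], [60, 0, 0, 40, 0, 0, 0], [60, 0, 15, 40, 0, 0, 0], [60, 0, 35, 40, 0, 0, 0], [60, 0, 35, 30, 0, 0, 0]])

```text
time_s: 42.1
tcp_pos: [0.5825, -0.2706, 0.2103]
ee_rot: [[-0.051, -0.999, 0.003], [-0.999, 0.051, -0.001], [0.001, -0.003, -1.0]]
wrist_force: [0.3, 0.2, -0.5]
gripper_width: 0.597
gripper_force: 0.0
```

drive_tool(rows=[[60, 0, 0, 30, 0, 0, 0], [60, 0, 0, 30, 0, 0, 0], [60, 0, 0, 0, 0, 0, 0], [60, 0, 0, 0, 0, 0, 0], [60, 0, 0, 0, 0, 0, 0]])

```text
time_s: 42.52
tcp_pos: [0.5817, -0.2697, 0.2672]
ee_rot: [[-0.049, -0.999, -0.0], [-0.999, 0.049, 0.001], [-0.001, 0.001, -1.0]]
wrist_force: [0.2, -0.9, -0.1]
gripper_width: 0.597
gripper_force: 0.0
```

```bash
python3 - <<'E'
from tr import *
from kp import keeper
s=tcp(); p=capture("wrist"); keeper(p,s,f=lambda c:w2t(c/1000)); sticks(p,s); save(p,"w10.png",crop=(120,0,440,280),scale=2)
E
```

```text
tcp tray [ 29.7  13.  267.2] yaw rel -0.05 gw 0.597 F [ 0.2 -0.9 -0.1]
orange 2246 [272. 106.] [ 34.1 -59.2] [ 31.3 110.2] 0.44 z 35.3 [33.7 36.8]
orange 1733 [272. 212.] [34.1 61.3] [ 30.6 111.8] 0.38 z 35.3 [33.9 36.7]
stick 3373 [ 74.9 -66. ] [96.5 50.8] 89.8 x [49.8 99.4] z [15.3 20.8 23.1]
stick 45 [ 16.8 -85.1] [ 0.6 49.2] 1.2 x [16.6 17.6] z [ 5.3  6.5 21. ]
stick 222 [ 23.7 -48.5] [43.2 22.1] 63.1 x [18.4 38.8] z [33.9 35.2 65.9]
stick 46 [18. 40.] [ 2.  65.4] 0.4 x [16.7 18.3] z [ 5.4  6.2 25.5]
stick 2588 [74.4 55.3] [ 52.1 103.6] 1.1 x [49.6 99. ] z [15.3 20.8 23.2]
stick 85 [22.4 68.3] [ 5.  50.8] 0.3 x [20. 25.] z [34.1 35.3 66.6]
```

View pics/w10.png

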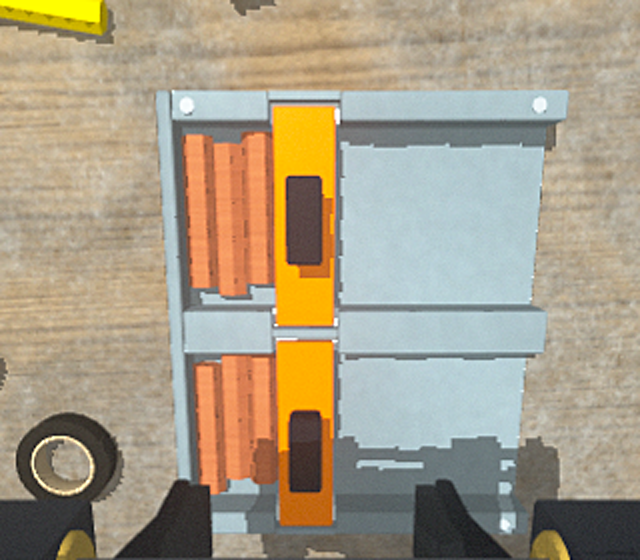

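Both keepers sit flat in the notches, at image (305,215) and (305,430), with flange height 34 mm after the camera's bias. The stick rows behind them are flat and parallel to the wall. The rake stands in its rest and the arm is clear, so I'm handing in.

```bash
python3 -c "
from station import *
print(finish_job())"
```

```text
the job is handed in; nothing more can be done
None
```

The job is done and handed in at about 43 s of the 208 s limit: all six sticks are combed flat against the back wall, three per bay, the rake is upright in its rest, and both keepers are seated flat in their notches. The gripper never touched a stick, and I left the bystanders alone. The hand-in returned no verdict.

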